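# Seat the board carrier on the microscope stage

### The arm

A 6-joint arm with a two-finger parallel gripper is mounted at the origin on the work surface. World frame = base frame: x ahead of the robot, y to its left, z up, the work surface at z = 0. Lengths are in mm, angles in degrees, forces in N, time in s.
With the tool pointing down it reaches from about 300 to 850 mm from the base axis. Payload 4.2 kg.
Tool frame: the origin (TCP) lies midway between the tips of the shut fingers; the grasp point (between the pads) lies 19 mm behind it; z points along the fingers, x is the direction in which the jaws open and shut, and the axes are right-handed (so a half turn about z gives the same grasp; the last joint's range is limited). The gripper opens to 91 mm and grips with 3 to 60 N. Pads are 32 mm wide; open, the fingers measure 118 mm over their backs; the gripper's body (76 mm by 178 mm) begins 60 mm behind the grasp point.
Start: joints at [-75.516, 18.312, 89.639, -0, 72.044, -1.146], TCP at [154.924, -553.752, 213.976] pointing down, gripper open.
Joint ranges: [-177.97, 177.97], [-48.28, 115.42], [12.27, 149.76], [-77.06, 257.06], [2.81, 150.46], [-146.56, 146.56]. Speed limits (degrees/s): [147.25, 147.25, 180, 180, 180, 180].

### API

Orientations are given as [roll, pitch, yaw] about the fixed x, y, z axes, in that order (R = Rz(yaw) Ry(pitch) Rx(roll)).
In Python, from workcell import monitor, vision, job, models gives the robot as it stands.
- The arm moves only by the shell command python3 -m creep 'ROWS' [FORCE]. ROWS is text: rows parted by semicolons, each of 7 numbers parted by spaces: the shift along the world's x, y, z in cm, then the turn, a rotation vector about the world's x, y, z in rad, then the gripper's target within -1 to 1 (shut at 1, half-way at 0, fully open at -1). In form: tx ty tz ax ay az hand; .... A call has 1 to 12 rows; each row shifts and turns the pose as measured when the row begins; what a row does not reach is not made up. A row lasts 1/12 s, in which the tool goes at most 41.7 mm and 7.16 degrees, less where a joint would pass 70% of its speed; a pose out of reach is approached as far as the arm can. A call is refused whole if a number of a shift passes 4.17 or a number of a turn 0.125, either way. A call with a gripper value outside its range is refused whole. The fingers move at their own pace and stop on an object; FORCE is the grip in N (left out, the last holds). Time passes only in rows, so rows that do not move let the fingers close. It gives the time, the measured TCP pose, the force and the opening at its end, in the units of the state.
- monitor.state(): the state, without advancing time (a new reading comes with each control period).
- vision.grab_frame(name): name is "scene" or "top" or "wrist"; returns a dict with "img" (480x640x3 uint8, red, green, blue), "mtx" (3x3 intrinsics, pixels), "view" (4x4, takes a point from world to camera coordinates). Camera axes: x right, y down, z forward; pixel columns grow to the right and rows downward; lengths in mm; the calibration is good to about 2 mm. The wrist camera is an equidistant fisheye: a pixel r from the principal point sees the ray r / f radians off the axis. A picture is of the moment at which its call begins. There is no depth.
- job.job_done(): hands the job in, once; it reports no verdict.
Trained networks look in the newest picture that a camera, given by its name, has taken for a name from the list of things; names that differ only in an ending like _2 or _b are one class to them, and where a whole thing is asked for, a point or a joint stands for the part that bears it (a point fixed in the world has none). Each returns a list of dicts, best first, with "confidence" (0 to 1); they miss things now and then, are a little off and sometimes report something else, mostly with a low value. They report only what shows in the picture. A call takes as long as a camera call.
- models.search_frame(camera, query): "rect" ([left, top, right, bottom] in pixels, round what is visible of it).
- models.mark_of(camera, query): "at" ([column, row] in pixels: a listed point, or the origin of a listed thing).
The state is a dict: "time_s": time; "qpos": joint angles; "qvel": joint speeds; "effort": joint torques, N m; "ee_pos": TCP position; "ee_rot": TCP orientation; "force": force on the tool from outside, world axes, zero at the start; "torque": the same for the moment, N m; "gripper_width": finger opening in mm.
Only numpy, scipy, OpenCV 4.12 (cv2) and the standard library are available. Lean on these libraries where they do the work, as an engineer would, in place of code of your own. Each camera call takes 0.05 s, during which the arm holds its last target.

### The job

Lift the board carrier by its rails, set it on the microscope stage and feel it in gently until all three ball feet are fully home in the cone, the groove and on the flat pad, and let go of it. Then swing the keeper across over the carrier's rail. The seats are lapped and mark easily, so never drop the carrier on them or force it down, and leave the other things on the bench alone.

Things in the scene. Friction and masses are not known exactly. Their poses are not given: they have to be found in the camera images.
- base: Black steel base plate of the stage, 210 (x) x 160 (y) x 18 mm, fixed; origin at the centre of its underside, on the bench, z up. On it lies the aluminium gliding stage (164 x 84 mm, top 25.9 mm above the bench): not turned, but locked with its centre anywhere up to 6 mm off the base's centre in x and in y; where is not measured, find it by feel or by eye.
- stage_mid (a point): Fixed point above the base's centre, base axes, 60.8 mm above the bench: where carrier_grip would be, carrier parallel to the base, if the gliding stage were centred; it is as far off as the stage is. Three steel seats stand on the gliding stage: cone at x +58, y -20 from its centre; V groove along x at x -58, y -20; lower flat round pad at x 0, y +20, 28 mm across.
- carrier_grip (a point): Middle of the board carrier: loose aluminium plate 150 (x) x 60 (y) mm with upright rails along both long sides (60 mm over their outer faces, 24 mm high), a green board between them, its white connector at the +x end. This point is 30 mm above the bottoms of its three 14 mm ball feet, 10 mm below the rails' tops. x lengthwise, z up. Grasp across the rails.
- carrier: The same carrier, origin 30 mm below carrier_grip, at the level of the bottoms of its balls, same axes. Mass about 0.42 kg. The lapped seats mark above 30 N.
- foot_cone (a point): Centre of the ball foot for the cone: x +58, y -20 in the carrier, 23 mm below carrier_grip. Cone: 90 degrees, mouth 20 mm wide, top 37.9 mm above the bench. Home, the ball's centre is 37.8 mm above the bench. On a flank (45 degrees) it stands as much too high as it is off the middle, and friction keeps it from sliding home by itself.
- foot_groove (a point): Centre of the ball foot for the groove: x -58, y -20 in the carrier, 23 mm below carrier_grip. Groove: 90 degrees, mouth 20 mm wide, 30 mm long, top 37.9 mm above the bench. Home, the ball's centre is 37.8 mm above the bench.
- foot_flat (a point): Centre of the ball foot for the flat pad: x 0, y +20 in the carrier, 23 mm below carrier_grip. Pad top 30.8 mm above the bench; home, the ball's centre is 37.8 mm above the bench.
- keeper (a joint): Keeper: flat steel arm on an upright pivot on the base, a pin at its free end; rad. 0: points along the base's +x, clear of the carrier's place; grows counter-clockwise seen from above; 1.57: along the base's +y, across the carrier's rail; stop at 1.6. Light friction (1 N at the pin), stays put. Underside 73.3 mm above the bench, 2.5 mm over a seated carrier's rail: it jams if the cone foot is not home.
- keeper_pin (a point): Grip point on the keeper's pin (10 mm diameter, upright, 40 mm from the pivot): 98.8 mm above the bench, 6.5 mm below the pin's top and 22.5 mm above the arm's upper face (arm 13 mm wide, 3 mm thick).
- keeper_pivot (a point): Point on the keeper's pivot axis, which is upright and fixed, at x +55, y -58 in the base; same height as keeper_pin.
- screwdriver: Bystander: a screwdriver with a yellow handle, 150 mm long, lying; origin under its middle.
- flux_bottle: Bystander: a small amber bottle, 30 mm across, 62 mm high; origin under its centre.
- multimeter: Bystander: a red multimeter lying on its back, 185 x 88 x 44 mm; origin under its centre.
- solder_spool: Bystander: a metal solder spool standing on its flange, 54 mm across, 38 mm high; origin under its centre.
- ipa_jar: Bystander: a white bottle, 60 mm across, 110 mm high; origin under its centre.
- spare_board: Bystander: a bare green circuit board 110 x 85 mm lying flat; origin under its centre.
- brush: Bystander: a small brush with a wooden handle, lying; origin under its middle.
- swab_cup: Bystander: an open white cup, 72 mm across, 90 mm high; origin under its centre.

How it is judged:
By the outcome, as a careful person would: the job done as asked, in the order asked, and still so for the second after the job is handed in, with the robot touching nothing.
It also fails if it takes over 61 s, if anything falls off the work surface, if the arm or the gripper's body presses on something with over 40 N, if the wrist force passes 120 N, or if a joint passes its speed limit or range.

## Working session

There is one attempt and no reset: what is moved stays moved. The work goes in short steps, Python scripts to look and compute and a shell command to move; the robot and the scene stay as the last step left them, time stands still between calls to the robot, and variables do not carry over. Pictures are saved under pics/ and viewed, and the job is handed in when it is done.

```bash
ls; mkdir -p pics; cat > h.py <<'E'
import numpy as np, cv2
from workcell import monitor, vision, job, models
def grab(n,f=None):
    d=vision.grab_frame(n)
    if f: cv2.imwrite('pics/'+f,d['img'][:,:,::-1])
    return d
def ray(d,px,fish=False):
    K=np.array(d['mtx']);V=np.array(d['view']);R=V[:3,:3];t=V[:3,3]
    u=(px[0]-K[0,2])/K[0,0];v=(px[1]-K[1,2])/K[1,1]
    if fish:
        r=np.hypot(u,v);c=np.array([np.sin(r)*u/max(r,1e-9),np.sin(r)*v/max(r,1e-9),np.cos(r)])
    else: c=np.array([u,v,1.])
    return -R.T@t,R.T@c
def atz(d,px,z,fish=False):
    o,r=ray(d,px,fish);return o+r*(z-o[2])/r[2]
def proj(d,p,fish=False):
    K=np.array(d['mtx']);V=np.array(d['view']);c=V[:3,:3]@np.array(p,float)+V[:3,3]
    if fish:
        th=np.arctan2(np.hypot(c[0],c[1]),c[2]);h=np.hypot(c[0],c[1])+1e-12
        return np.array([K[0,2]+K[0,0]*th*c[0]/h,K[1,2]+K[1,1]*th*c[1]/h])
    return np.array([K[0,2]+K[0,0]*c[0]/c[2],K[1,2]+K[1,1]*c[1]/c[2]])
E
python3 - <<'E'
from h import *
for n in ['scene','top','wrist']:
    d=grab(n,n+'0.png')
    print(n,np.round(d['mtx'],1).tolist(),np.round(d['view'],3).tolist())
    for q in ['base','carrier','carrier_grip','foot_cone','foot_groove','foot_flat','keeper_pin','keeper_pivot','stage_mid']:
        m=models.mark_of(n,q)
        print(q,[(np.round(x['at'],1).tolist(),round(x['confidence'],2)) for x in m[:2]])
print(monitor.state())
E
```

```text
pics
scene [[452.4, 0.0, 317.6], [0.0, 452.4, 236.1], [0.0, 0.0, 1.0]] [[0.586, 0.811, 0.002, -348.499], [0.555, -0.399, -0.73, -270.475], [-0.591, 0.429, -0.683, 1396.444], [0.0, 0.0, 0.0, 1.0]]
base [([354.3, 222.6], 0.77)]
carrier [([226.7, 272.3], 0.73), ([127.7, 334.3], 0.72)]
carrier_grip [([224.7, 259.7], 0.6)]
foot_cone [([227.3, 288.4], 0.72)]
foot_groove [([214.8, 253.1], 0.67)]
foot_flat [([237.1, 264.5], 0.82)]
keeper_pin [([364.1, 226.1], 0.45)]
keeper_pivot [([350.2, 215.8], 0.57)]
stage_mid [([357.7, 204.9], 0.97)]
top [[608.9, 0.0, 320.6], [0.0, 608.9, 233.2], [0.0, 0.0, 1.0]] [[0.011, -1.0, -0.002, -2.383], [-0.977, -0.01, -0.212, 580.323], [0.212, 0.005, -0.977, 1348.467], [0.0, 0.0, 0.0, 1.0]]
base [([262.0, 248.0], 0.56), ([402.5, 271.1], 0.53)]
carrier [([397.9, 273.6], 0.75), ([389.9, 271.2], 0.39)]
carrier_grip [([397.8, 267.8], 0.69)]
foot_cone [([412.3, 248.1], 0.93), ([147.7, 246.0], 0.4)]
foot_groove [([399.3, 300.2], 0.57), ([398.1, 268.8], 0.32)]
foot_flat [([389.8, 269.8], 0.81), ([493.0, 255.7], 0.36)]
keeper_pin [([282.6, 201.8], 0.55), ([387.6, 270.3]
[... 346 characters left out ...]

keeper_pin []
keeper_pivot []
stage_mid []
{'time_s': 1.5, 'qpos': array([-7.55166294e+01,  1.83128869e+01,  8.96368189e+01, -3.51427362e-04,
        7.20433699e+01, -1.14561296e+00]), 'qvel': array([ 0.06508497,  0.15403144, -0.08283867,  0.04572667, -0.06306106,
       -0.01067445]), 'effort': array([ 3.97609492e-04, -4.12347543e+01, -2.32224959e+01,  7.27680721e-02,
        3.77102592e-02,  8.81254834e-06]), 'ee_pos': array([ 154.92080756, -553.77840108,  213.98082999]), 'ee_rot': array([ 1.79999527e+02, -6.91620507e-03, -7.43709081e+01]), 'force': array([-1.08953734,  0.53591158,  0.00865193]), 'torque': array([ 0.00462602, -0.04531735,  0.05076628]), 'gripper_width': 91.84958035403014}
```

View images.

View pics/scene0.png

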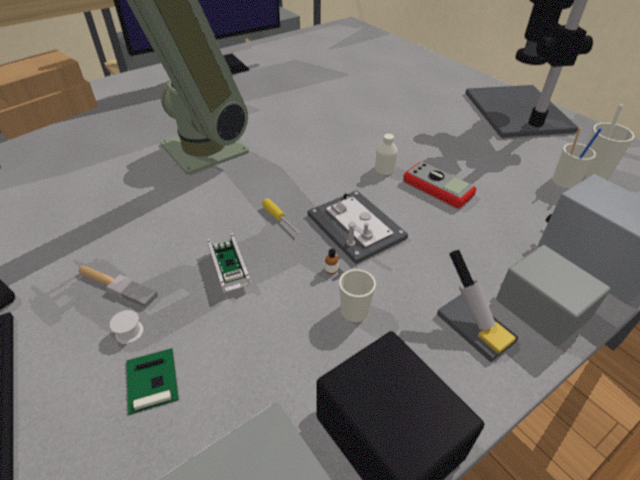

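View pics/top0.png

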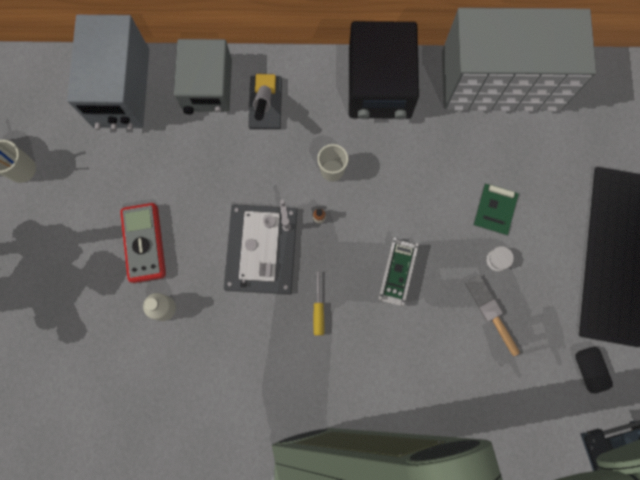

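```bash
python3 - <<'E'
import cv2
a=cv2.imread('pics/top0.png');cv2.imwrite('pics/topc.png',cv2.resize(a[160:340,220:460],None,fx=3.3,fy=3.3,interpolation=cv2.INTER_CUBIC))
E
```

```text
(no output)
```

View pics/topc.png

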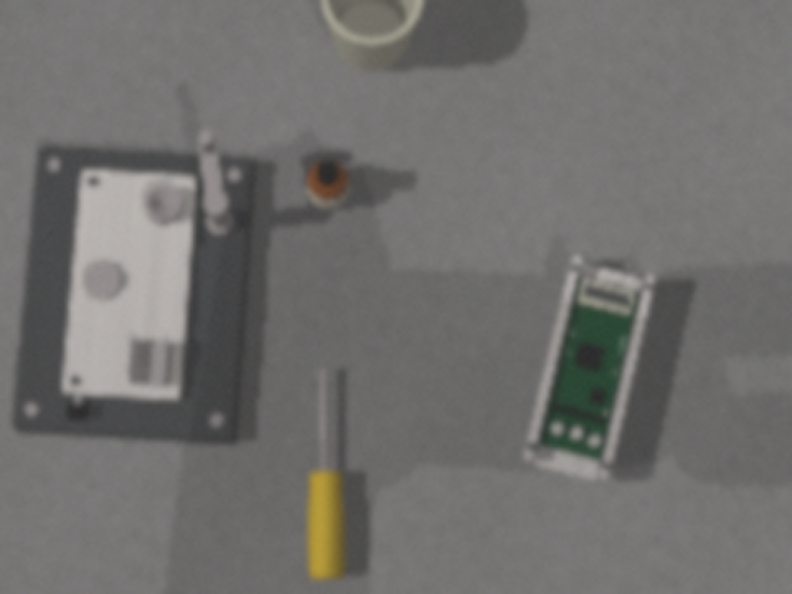

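```bash
python3 - <<'E'
from h import *
d=grab('top')
def c2(p): return (p[0]/3.3+220-.5+.15,p[1]/3.3+160-.35)
# carrier rail tops z=40
for p in [(575,262),(652,279),(530,457),(607,477)]: print('car',atz(d,c2(p),40).round(1))
for p in [(54,163),(235,174),(31,409),(217,419)]: print('screw',atz(d,c2(p),18).round(1))
for p in [(167,203),(102,280),(156,362)]: print('seat cone,flat,groove',atz(d,c2(p),36).round(1))
for p in [(220,216)]: print('pivot',atz(d,c2(p),74).round(1))
for p in [(206,134)]: print('pin',atz(d,c2(p),105).round(1))
print('grip',atz(d,(397.8,267.8),30).round(1), 'fc',atz(d,(412.3,248.1),7).round(1),'fg',atz(d,(399.3,300.2),7).round(1))
s=grab('scene')
for n,p,z in [('base',(354.3,222.6),0),('stage_mid',(357.7,204.9),60.8),('grip',(224.7,259.7),30),('pin',(364.1,226.1),98.8),('pivot',(350.2,215.8),98.8)]: print(n,atz(s,p,z).round(1))
print('sm',atz(d,(322.6,217.5),60.8))
E
```

```text
car [ 572.8 -168.3   40. ]
car [ 561.1 -222.8   40. ]
car [ 433.7 -135.    40. ]
car [ 420.3 -188.4   40. ]
screw [647.2 208.7  18. ]
screw [640.3  76.2  18. ]
screw [466.4 217.8  18. ]
screw [460.7  85.2  18. ]
seat cone,flat,groove [613.8 123.6  36. ]
seat cone,flat,groove [556.9 168.4  36. ]
seat cone,flat,groove [498.3 128.1  36. ]
pivot [595.9  83.   74. ]
pin [646.6  92.  105. ]
grip [ 506.2 -177.7   30. ] fc [ 558. -216.    7.] fg [ 432.9 -182.8    7. ]
base [537.9 155.8   0. ]
stage_mid [543.7 157.3  60.8]
grip [ 491.6 -180.8   30. ]
pin [643.   90.3  98.8]
pivot [598.3  87.4  98.8]
sm [ 6.18014192e+02 -4.04101205e-01  6.08000000e+01]
```

```bash
python3 -m creep '2.8 3.1 -0.4 0 0 -0.0425 -1;2.8 3.1 -0.4 0 0 -0.0425 -1;2.8 3.1 -0.4 0 0 -0.0425 -1;2.8 3.1 -0.4 0 0 -0.0425 -1;2.8 3.1 -0.4 0 0 -0.0425 -1;2.8 3.1 -0.4 0 0 -0.0425 -1;2.8 3.1 -0.4 0 0 -0.0425 -1;2.8 3.1 -0.4 0 0 -0.0425 -1;2.8 3.1 -0.4 0 0 -0.0425 -1;2.8 3.1 -0.4 0 0 -0.0425 -1;2.8 3.1 -0.4 0 0 -0.0425 -1;0 0 0 0 0 0 -1'
python3 - <<'E'
from h import *
d=grab('wrist','w1.png')
print(monitor.state()['ee_pos'],monitor.state()['ee_rot'])
print(np.linalg.inv(d['view'])[:3,3])
for q in ['carrier_grip','carrier','foot_cone','foot_groove','foot_flat']:
    m=models.mark_of('wrist',q)
    print(q,[(np.round(x['at'],1).tolist(),round(x['confidence'],2),atz(d,x['at'],{'carrier_grip':30,'carrier':0}.get(q,7),True).round(1)) for x in m[:2]])
E
```

```text
time_s: 2.6
ee_pos: [461.6, -211.4, 171.0]
ee_rot: [-179.8, -0.4, -103.1]
force: [-0.6, -1.0, -0.1]
gripper_width: 91.0
[ 459.74884962 -213.33853534  171.17136546] [-179.87007844   -0.48700284 -103.02558735]
[ 526.90273719 -225.4594847   343.3623336 ]
carrier_grip [([260.2, 193.2], 0.89, array([ 503.6, -175.9,   30. ]))]
carrier [([266.5, 194.2], 0.72, array([ 499. , -176.6,    0. ]))]
foot_cone [([286.3, 127.3], 0.9, array([ 554.5, -209.4,    7. ]))]
foot_groove [([288.4, 252.0], 0.79, array([ 442.1, -184.1,    7. ]))]
foot_flat [([243.4, 191.8], 0.57, array([ 506.9, -157.4,    7. ]))]
```

View pics/w1.png

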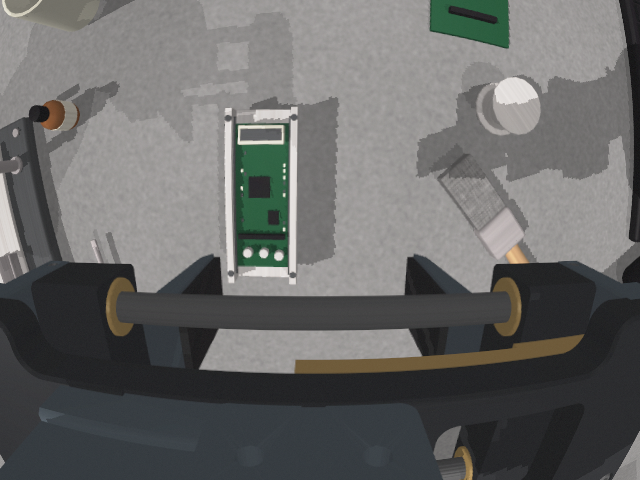

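```bash
python3 - <<'E'
from h import *
d=grab('wrist','w1b.png')
print(monitor.state()['ee_pos'],monitor.state()['ee_rot'])
for p in [(229,111),(294.5,110),(231.5,278),(293,279)]: print(atz(d,p,40,True).round(1))
E
python3 - <<'E'
import cv2
a=cv2.imread('pics/w1b.png');cv2.imwrite('pics/w1c.png',cv2.resize(a[95:290,200:330],None,fx=3,fy=3,interpolation=cv2.INTER_CUBIC))
E
```

```text
[ 457.00234315 -217.41498179  171.72935445] [-179.85555141   -0.54779191 -103.46558002]
[ 572.6 -175.5   40. ]
[ 559.3 -227.6   40. ]
[ 434.3 -139.5   40. ]
[ 421.1 -192.1   40. ]
```

View pics/w1c.png

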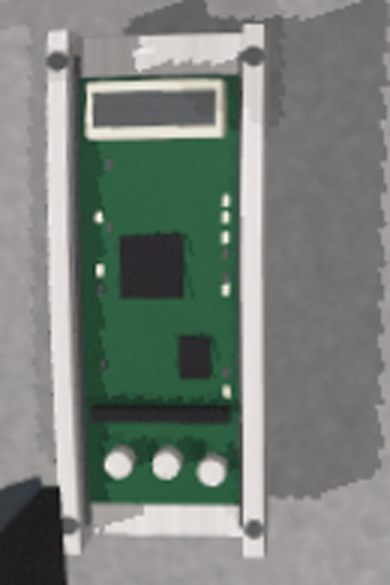

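```bash
python3 - <<'E'
from h import *
d=grab('wrist')
s=monitor.state();print(s['ee_pos'],s['ee_rot'],s['time_s'])
P=[]
for p in [(48,32),(265,25),(64,553),(266,556)]:
    q=(p[0]/3+200-.33,p[1]/3+95-.33);w=atz(d,q,40,True);P.append(w);print(w.round(1))
P=np.array(P);c=P.mean(0);v=P[0]+P[1]-P[2]-P[3];print(c,np.degrees(np.arctan2(v[1],v[0])),np.linalg.norm(v)/2,np.linalg.norm(P[0]-P[1]))
E
```

```text
[ 457.04922541 -217.38005945  171.72247166] [-179.85257548   -0.5437815  -103.47176044] 3.0
[ 580.6 -165.8   40. ]
[ 566.2 -224.    40. ]
[ 435.5 -129.9   40. ]
[ 421.2 -188.    40. ]
[ 500.86518535 -176.89981124   40.        ] -13.923966215468516 149.43951085609413 59.94298938511441
```

```bash
python3 -m creep '1.5 1.4 -2.5 0.005 0 -0.002 -1;1.5 1.4 -2.5 0.005 0 -0.002 -1;1.4 1.3 -2.5 0 0 -0.002 -1;0 0 -1 0 0 0 -1;0 0 0 0 0 0 -1;0 0 0 0 0 0 -1'
python3 - <<'E'
from h import *
d=grab('wrist','w2.png')
s=monitor.state();print(s['ee_pos'],s['ee_rot'],s['force'])
E
```

```text
time_s: 3.5
ee_pos: [501.3, -182.1, 86.5]
ee_rot: [-179.6, -0.1, -104.6]
force: [0.2, -0.3, -0.1]
gripper_width: 90.8
[ 501.17324215 -182.21735799   86.7491968 ] [-1.79548132e+02 -1.14039965e-01 -1.04565128e+02] [-0.18703895 -0.17944266 -0.52630234]
```

View pics/w2.png

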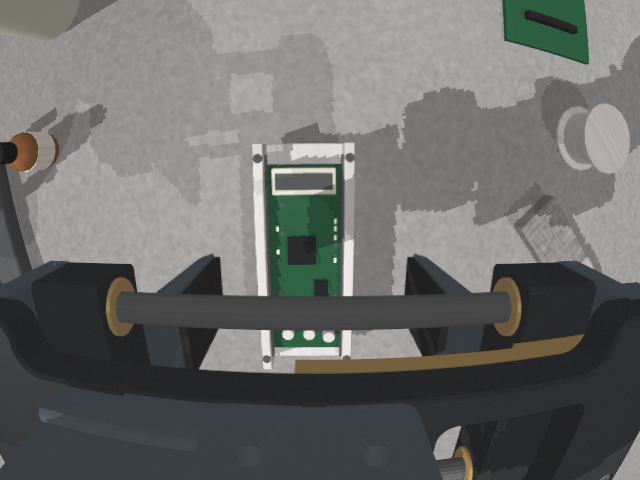

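```bash
python3 -m creep '0 0.5 -1.5 0.002 0.007 0.0115 -1;0 0 -2 0 0 0 -1;0 0 -2 0 0 0 -1;0 0 -1.5 0 0 0 -1;0 0 -0.3 0 0 0 -1;0 0 0 0 0 0 -1;0 0 0 0 0 0 -1'
python3 - <<'E'
from h import *
d=grab('wrist','w3.png')
s=monitor.state();print(s['ee_pos'],s['ee_rot'],s['force'])
E
```

```text
time_s: 4.13
ee_pos: [504.9, -184.1, 21.0]
ee_rot: [-178.9, -0.3, -104.3]
force: [1.0, 0.1, -0.7]
gripper_width: 91.5
[ 505.26385082 -184.24181027   21.2806801 ] [-178.86222862   -0.26598021 -104.32739638] [-0.00337568 -0.61354536  1.45621269]
```

View pics/w3.png

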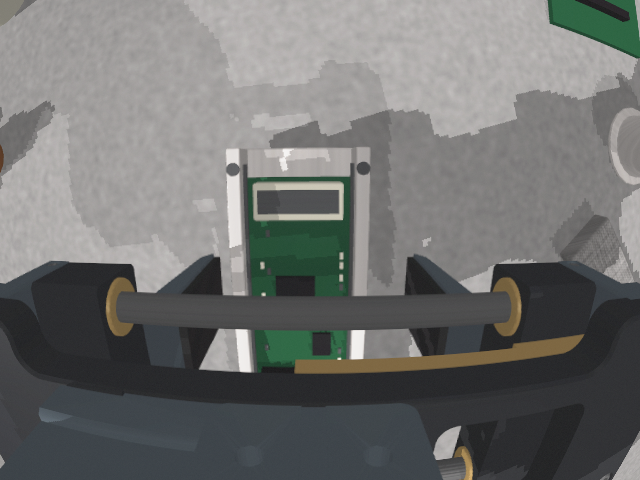

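```bash
python3 -m creep '-0.4 0.7 -0.3 0.009 0.018 0.007 -1;0 0 -0.5 0 0 0 -1;0 0 0 0 0 0 -1'
python3 - <<'E'
from h import *
s=monitor.state();print(s['ee_pos'],s['ee_rot'],s['force'],s['qvel'])
E
```

```text
time_s: 4.43
ee_pos: [502.7, -177.6, 15.8]
ee_rot: [-179.8, -0.0, -103.9]
force: [0.4, 0.5, 0.6]
gripper_width: 90.9
[ 502.68674517 -177.6409953    15.82601577] [-1.79751315e+02 -2.76317920e-02 -1.03930554e+02] [0.3978178  0.52921506 0.58212043] [ 0.42211367 -1.13346987 -0.75395076  0.44583356  1.38043113 -0.00240597]
```

```bash
python3 -m creep '-0.2 0 -0.45 0.001 0.004 0 -1;0 0 0 0 0 0 -1;0 0 0 0 0 0 0.5;0 0 0 0 0 0 0.5;0 0 0 0 0 0 0.5;0 0 0 0 0 0 1;0 0 0 0 0 0 1;0 0 0 0 0 0 1' 25
python3 - <<'E'
from h import *
s=monitor.state();print(s['ee_pos'],s['ee_rot'],s['force'],s['torque'],s['qvel'])
E
```

```text
time_s: 5.1
ee_pos: [501.0, -177.2, 11.3]
ee_rot: [-180.0, -0.0, -103.9]
force: [-0.4, 0.5, 0.2]
gripper_width: 59.8
[ 500.96006829 -177.19986298   11.29544742] [-1.79972501e+02 -1.32586448e-02 -1.03889676e+02] [-0.422471    0.5335269   0.17033424] [ 0.077565    0.00875659 -0.01575464] [-0.00675511 -0.0149038   0.05191397 -0.03423825  0.05338752  0.05305632]
```

```bash
python3 -m creep '0 0 1 0 0 0 1;0 0 2 0 0 0 1;0 0 2 0 0 0 1;0 0 2 0 0 0 1;-0.8 3.6 2 0 0 0.02 1;-0.8 3.6 2 0 0 0.02 1;-0.8 3.6 1 0 0 0.02 1;-0.8 3.6 0 0 0 0.02 1;-0.8 3.6 0 0 0 0.02 1;-0.8 3.6 0 0 0 0.02 1;-0.8 3.6 0 0 0 0.02 1;0 0 0 0 0 0 1'
python3 - <<'E'
from h import *
s=monitor.state();print(s['ee_pos'],s['ee_rot'],s['force'],s['torque'],s['gripper_width'])
E
```

```text
time_s: 6.1
ee_pos: [436.8, 82.2, 137.8]
ee_rot: [179.8, 0.1, -96.0]
force: [0.2, 0.0, -5.3]
gripper_width: 59.9
[436.81670407  82.19907833 137.75946642] [ 1.79751046e+02  1.09446637e-01 -9.59653442e+01] [ 0.19836305  0.01493646 -5.27527752] [-0.05467057 -0.02076417 -0.03912133] 59.897056071514484
```

```bash
python3 -m creep '0 3 0 0 0 0.02 1;0 3 0 0 0 0.02 1;0 0.5 0 0 0 0.01 1;0 0 0 0 0 0 1;0 0 0 0 0 0 1'
python3 - <<'E'
from h import *
d=grab('wrist','w4.png')
s=monitor.state();print(s['ee_pos'],s['ee_rot'],s['force'],s['torque'],s['gripper_width'])
np.save('w4.npy',dict(d),allow_pickle=True)
for q in ['base','keeper_pin','keeper_pivot','stage_mid','foot_flat','foot_cone','foot_groove']:
    print(q,[(np.round(x['at'],1).tolist(),round(x['confidence'],2)) for x in models.mark_of('wrist',q)[:2]])
E
```

```text
time_s: 6.52
ee_pos: [433.4, 150.4, 138.6]
ee_rot: [179.6, -0.0, -92.6]
force: [0.1, 0.1, -3.0]
gripper_width: 59.7
[433.39078372 150.00320844 138.56566563] [ 1.79627424e+02 -2.92249242e-02 -9.26871129e+01] [ 0.70308995  0.32889418 -4.62762039] [0.00211057 0.02784099 0.00218078] 59.65461611714461
base [([304.4, 84.6], 0.85)]
keeper_pin []
keeper_pivot []
stage_mid [([309.4, 67.0], 0.74)]
foot_flat [([272.4, 286.9], 0.77), ([311.4, 303.5], 0.59)]
foot_cone [([355.9, 171.5], 0.81)]
foot_groove []
```

View pics/w4.png

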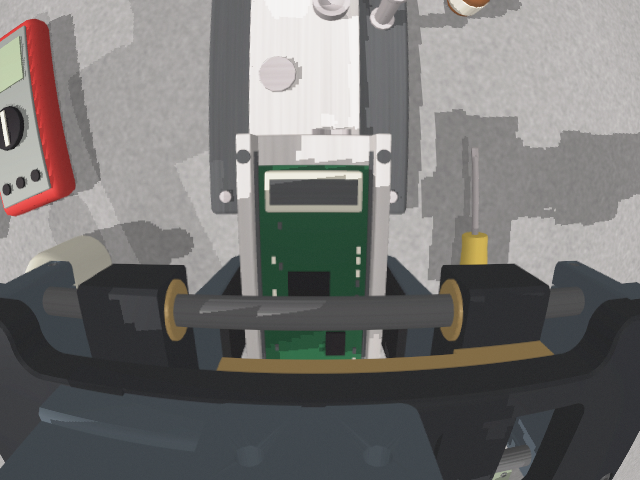

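```bash
python3 -m creep '-2.5 0 0 0 0 0 1;-2.5 0 0 0 0 0 1;-2.2 0 0 0 0 0 1;0 0 0 0 0 0 1;0 0 0 0 0 0 1'
python3 - <<'E'
from h import *
d=grab('wrist','w5.png')
s=monitor.state();print(s['ee_pos'],s['ee_rot'],s['force'],s['torque'],s['gripper_width'])
np.save('w5.npy',dict(d),allow_pickle=True)
cv2.imwrite('pics/w5c.png',cv2.resize(d['img'][0:200,180:440,::-1],None,fx=3,fy=3,interpolation=cv2.INTER_CUBIC))
E
```

```text
time_s: 7.33
ee_pos: [360.7, 148.3, 138.6]
ee_rot: [179.8, 0.0, -93.0]
force: [0.7, 0.6, -3.2]
gripper_width: 60.0
[360.18192071 148.13741593 138.38335037] [ 1.79657346e+02 -2.18898132e-02 -9.30017264e+01] [-1.31525975  0.14019801 -4.05536092] [ 0.0328899   0.07485844 -0.02626956] 59.829088259143084
```

View pics/w5c.png

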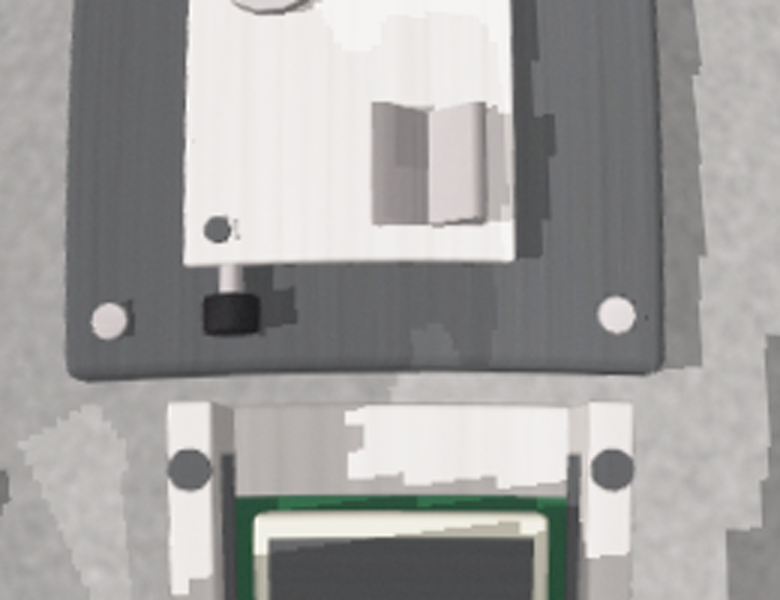

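View pics/w5.png

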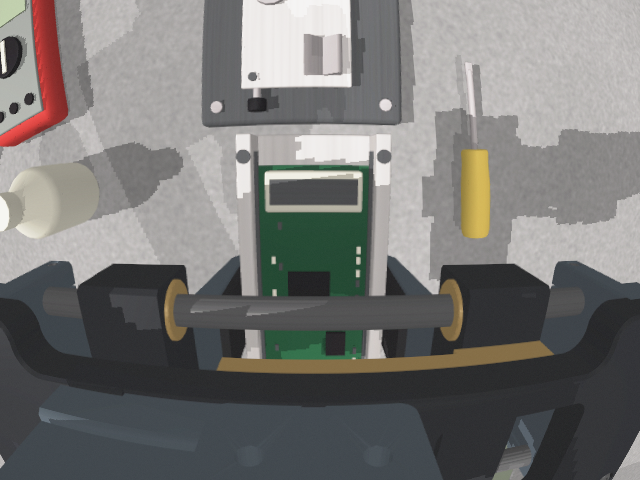

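```bash
cat > m.py <<'E'
from h import *
d=np.load('w5.npy',allow_pickle=True).item(); e=np.load('w4.npy',allow_pickle=True).item()
C=lambda p:((p[0]+.5)/3+180-.5,(p[1]+.5)/3-.5)
f=lambda p,z:atz(d,C(p),z,True).round(1)
tcp=np.array([360.2,148.1]);yaw=np.radians(-3.0-0.0)
R=lambda a:np.array([[np.cos(a),-np.sin(a)],[np.sin(a),np.cos(a)]])
for p in [(168,403),(633,403)]:
    w=f(p,138.4-11.3+40); print('rail',w,'local',(R(yaw).T@(w[:2]-tcp)).round(1))
for p,z,n in [((184,266),25.9,'stage -82 42'),((514,262),25.9,'stage -82 -42'),((372,102),37.9,'gr -43 -10+'),((484,102),37.9,'gr -43 -30'),((372,222),37.9,'gr -73 -10'),((484,222),37.9,'gr -73 -30'),((429,164),27.9,'valley'),((68,380),18,'base'),((660,375),18,'base'),((108,321),18,'screw'),((616,315),18,'screw')]:
    print(n,f(p,z))
for p,z,n in [((278,73),30.8,'pad'),((331,3),37.9,'cone')]: print(n,atz(e,p,z,True).round(1))
E
python3 m.py
```

```text
rail [437.  174.1 167.1] local [75.3 30. ]
rail [433.9 114.3 167.1] local [ 75.4 -29.9]
stage -82 42 [480.5 197.1  25.9]
stage -82 -42 [476.1 113.4  25.9]
gr -43 -10+ [517.1 146.9  37.9]
gr -43 -30 [515.9 119.6  37.9]
gr -73 -10 [485.7 148.5  37.9]
gr -73 -30 [484.5 121.4  37.9]
valley [502.5 133.5  27.9]
base [454.5 231.9  18. ]
base [446.6  75.2  18. ]
screw [469.3 219.9  18. ]
screw [462.8  86.3  18. ]
pad [561.4 170.3  30.8]
cone [614.2 128.5  37.9]
```

```bash
python3 -m creep '2 0 0 0 -0.006 0 1;2.8 0 0 0 0 0 1;2.8 0 0 0 0 0 1;2.8 0.1 0 0 0 0 1;2.8 0.1 0 0 0 0 1;2.8 0.1 0 0 0 0 1;2.4 0 0 0 0 0 1;1 0 0 0 0 0 1;0 0 0 0 0 0 1;0 0 0 0 0 0 1'
python3 - <<'E'
from h import *
s=monitor.state();print(s['ee_pos'],s['ee_rot'],s['force'],s['torque'],s['gripper_width'])
E
```

```text
time_s: 8.22
ee_pos: [571.3, 148.4, 135.8]
ee_rot: [-179.8, 0.0, -93.2]
force: [0.2, -0.8, -4.0]
gripper_width: 59.7
[571.30676564 148.40895132 135.8339028 ] [-1.79776463e+02  1.27264298e-02 -9.32443173e+01] [ 0.17647273 -0.83352319 -4.0380944 ] [-0.00054928  0.07546139  0.00729034] 59.723392819061836
```

```bash
python3 -m creep '-0.6 0.15 -1.5 0 0.003 0.004 1;-0.5 0.1 -2 0 0 0 1;0 0 -2 0 0 0 1;0 0 -1.3 0 0 0 1;0 0 -0.3 0 0 0 1;0 0 0 0 0 0 1;0 0 0 0 0 0 1'
python3 - <<'E'
from h import *
d=grab('wrist','w6.png')
s=monitor.state();print(s['ee_pos'],s['ee_rot'],s['force'],s['torque'],s['gripper_width'])
E
```

```text
time_s: 8.8
ee_pos: [556.0, 150.1, 63.0]
ee_rot: [179.9, -0.0, -93.0]
force: [0.7, -0.1, -4.3]
gripper_width: 59.9
[556.24143939 150.17871106  63.3001168 ] [ 1.79935614e+02 -1.04064652e-02 -9.30399557e+01] [ 0.15186626 -0.35170103 -3.95322215] [ 0.07658482 -0.00624472  0.02329039] 60.20477685710901
```

View pics/w6.png

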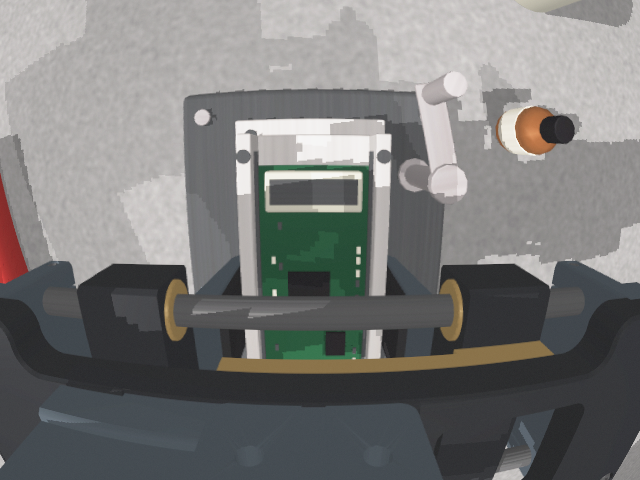

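```bash
python3 - <<'E'
from h import *
d=grab('wrist','w6b.png')
s=monitor.state();print(s['ee_pos'],s['ee_rot'],s['force'])
for p in [(235.5,122),(384.5,120.5)]: print(atz(d,p,25.9,True).round(1))
print('pin',atz(d,(455,83),105.3,True),'piv?',atz(d,(447,180),100,True),atz(d,(413,175),60,True))
E
python3 - <<'E'
import cv2
a=cv2.imread('pics/w6b.png');cv2.imwrite('pics/w6c.png',cv2.resize(a[50:230,220:490],None,fx=2.9,fy=2.9,interpolation=cv2.INTER_CUBIC))
E
```

```text
[556.76029088 150.29256195  63.61551398] [-1.79998580e+02  9.11259024e-03 -9.30409339e+01] [-0.22342166  0.10814924 -3.26613784]
[643.4 189.1  25.9]
[639.6 105.3  25.9]
pin [647.85262704  93.5305369  105.3       ] piv? [611.46294818  96.09997733 100.        ] [610.61090413  98.88354666  60.        ]
```

View pics/w6c.png

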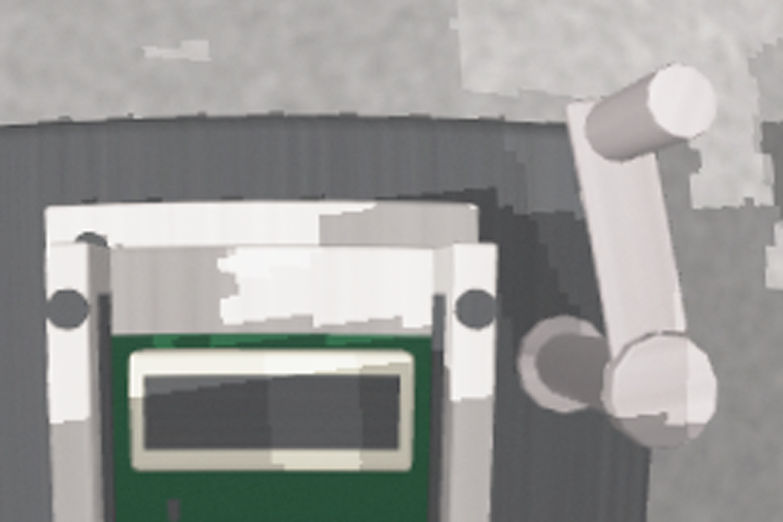

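```bash
python3 -m creep '0.28 0.08 -0.5 0 0 0 1;0 0 -0.4 0 0 0 1;0 0 -0.3 0 0 0 1;0 0 0 0 0 0 1;0 0 0 0 0 0 1'
python3 - <<'E'
from h import *
s=monitor.state();print(s['ee_pos'],s['ee_rot'],s['force'],s['torque'],s['gripper_width'])
E
```

```text
time_s: 9.32
ee_pos: [562.1, 151.7, 53.5]
ee_rot: [-179.6, 0.1, -93.0]
force: [-0.3, 0.3, -3.7]
gripper_width: 59.4
[562.12160834 151.71457854  53.50373948] [-1.79639036e+02  1.18435560e-01 -9.30433990e+01] [-0.32422249  0.30157859 -3.66485001] [-0.00469613 -0.00659501 -0.06884091] 59.41105768034007
```

```bash
python3 -m creep '-0.22 -0.06 -0.1 -0.002 0.006 0 1;0 0 0 0 0 0 1;0 0 0 0 0 0 1;0 0 0 0 0 0 1'
python3 -c "
from h import *
s=monitor.state();print(s['ee_pos'],s['ee_rot'],s['force'],s['torque'],s['gripper_width'])"
```

```text
time_s: 9.65
ee_pos: [559.8, 151.0, 52.5]
ee_rot: [180.0, -0.0, -93.0]
force: [-0.1, -0.2, -3.5]
gripper_width: 59.4
[559.78079028 151.04447444  52.47351951] [ 1.79989542e+02 -2.76468719e-02 -9.30458518e+01] [-0.1097122  -0.22509899 -3.46321399] [ 0.03049934 -0.1032553   0.01885796] 59.423928700810016
```

```bash
python3 -m creep '0 0 -0.2 0 0 0 1;0 0 -0.2 0 0 0 1;0 0 -0.1 0 0 0 1;0 0 0 0 0 0 1;0 0 0 0 0 0 1'
python3 -c "
from h import *
s=monitor.state();print(s['ee_pos'],s['ee_rot'],s['force'],s['torque'],s['gripper_width'])"
```

```text
time_s: 10.07
ee_pos: [559.8, 151.1, 47.0]
ee_rot: [180.0, -0.0, -93.0]
force: [-0.6, 0.1, -3.4]
gripper_width: 59.6
[559.81410873 151.06717987  47.00410201] [ 1.79999762e+02 -2.35051196e-02 -9.30472394e+01] [-0.60529203  0.05349984 -3.35211858] [0.08586822 0.03085491 0.00344487] 59.5596308003893
```

```bash
cat > s.py <<'E'
from h import *
s=monitor.state();print(s['ee_pos'].round(2),s['ee_rot'].round(2),'F',s['force'].round(2),'T',s['torque'].round(3),round(s['gripper_width'],2),s['time_s'])
E
for i in 1; do python3 -m creep '0 0 -0.1 0 0 0 1;0 0 -0.1 0 0 0 1;0 0 0 0 0 0 1;0 0 0 0 0 0 1' >/dev/null; python3 s.py; done
```

```text
[559.87 151.07  44.79] [-1.800e+02 -2.000e-02 -9.305e+01] F [ 0.05  0.26 -3.61] T [-0.002 -0.035  0.031] 59.81 10.4
```

```bash
python3 -m creep '0 0 -0.07 0 0 0 1;0 0 0 0 0 0 1' >/dev/null; python3 s.py
```

```text
[559.93 151.07  44.07] [-1.7999e+02 -2.0000e-02 -9.3050e+01] F [-0.68  0.41 -4.08] T [ 0.031  0.003 -0.02 ] 60.05 10.5667
```

```bash
python3 -m creep '0 0 -0.05 0 0 0 1;0 0 0 0 0 0 1' >/dev/null; python3 s.py
```

```text
[559.97 151.07  43.58] [-1.7998e+02 -2.0000e-02 -9.3050e+01] F [-0.93  0.92 -3.68] T [-0.029 -0.025  0.01 ] 59.87 10.7333
```

```bash
python3 -m creep '0 0 -0.04 0 0 0 1;0 0 0 0 0 0 1' >/dev/null; python3 s.py
```

```text
[559.97 151.1   43.15] [-1.7998e+02 -2.0000e-02 -9.3050e+01] F [-0.31  0.11 -3.05] T [0.045 0.046 0.036] 59.88 10.9
```

```bash
python3 -m creep '0 0 -0.03 0 0 0 1;0 0 0 0 0 0 1' >/dev/null; python3 s.py
```

```text
[560.06 151.13  42.9 ] [-1.7997e+02 -1.0000e-02 -9.3050e+01] F [ 0.26 -0.42 -3.2 ] T [ 0.061  0.004 -0.097] 59.83 11.0667
```

```bash
python3 -m creep '0 0 -0.03 0 0 0 1;0 0 0 0 0 0 1' >/dev/null; python3 s.py
```

```text
[560.17 151.22  42.72] [-179.95   -0.    -93.04] F [ 0.27  0.34 -3.49] T [0.029 0.037 0.002] 59.79 11.2333
```

```bash
python3 -m creep '0.02 0.02 -0.02 0 0.0005 0 1;0 0 0 0 0 0 1;0 0 0 0 0 0 1' >/dev/null; python3 s.py
```

```text
[560.41 151.44  42.55] [-179.98   -0.    -93.04] F [-1.69 -0.62 -4.23] T [-0.005  0.032  0.006] 59.61 11.4833
```

```bash
python3 -m creep '0 0 -0.03 0 0 0 1;0 0 0 0 0 0 1;0 0 0 0 0 0 1' >/dev/null; python3 s.py
```

```text
[560.4  151.44  42.5 ] [-179.97   -0.    -93.04] F [ 0.26 -0.24 -3.76] T [ 0.086 -0.009 -0.006] 59.71 11.7333
```

```bash
python3 -m creep '0 0 -0.03 0 0 0 1;0 0 0 0 0 0 1;0 0 0 0 0 0 1' >/dev/null; python3 s.py
```

```text
[560.4  151.43  42.46] [-1.7997e+02 -1.0000e-02 -9.3030e+01] F [ 0.59  0.22 -4.05] T [ 0.014  0.018 -0.009] 59.99 11.9833
```

```bash
python3 -m creep '0 0 -0.06 0 0 0 1'; python3 s.py
```

```text
time_s: 12.07
ee_pos: [560.5, 151.4, 42.2]
ee_rot: [-180.0, -0.0, -93.0]
force: [-2.5, -0.5, 4.7]
gripper_width: 60.1
[560.47 151.44  42.24] [-1.7995e+02 -1.0000e-02 -9.3030e+01] F [-2.46 -0.47  4.72] T [-0.126  0.359  0.049] 60.14 12.0667
```

```bash
python3 -m creep '0 0 -0.06 0 0 0 1'; python3 s.py
```

```text
time_s: 12.15
ee_pos: [560.5, 151.5, 42.2]
ee_rot: [-179.9, -0.0, -93.0]
force: [-1.7, -0.3, 3.5]
gripper_width: 59.7
[560.46 151.47  42.24] [-1.7994e+02 -1.0000e-02 -9.3020e+01] F [-1.74 -0.25  3.46] T [-0.178  0.405  0.03 ] 59.69 12.15
```

```bash
python3 -m creep '-0.03 0 -0.04 0 0 0 1'; python3 s.py
```

```text
time_s: 12.23
ee_pos: [560.5, 151.4, 42.3]
ee_rot: [-179.9, -0.0, -93.0]
force: [-1.1, -0.7, 0.1]
gripper_width: 59.7
[560.46 151.43  42.32] [-179.89   -0.    -93.02] F [-1.13 -0.71  0.13] T [-0.157  0.155  0.016] 59.66 12.2333
```

```bash
python3 -m creep '-0.03 0 -0.04 0 0 0 1'; python3 s.py
```

```text
time_s: 12.32
ee_pos: [560.4, 151.5, 42.3]
ee_rot: [-179.8, 0.0, -93.0]
force: [-0.9, -0.5, 2.0]
gripper_width: 59.8
[560.42 151.45  42.26] [-1.7985e+02  1.0000e-02 -9.3020e+01] F [-0.89 -0.52  2.04] T [-0.149  0.262  0.003] 59.83 12.3167
```

```bash
python3 -m creep '0 0 -0.05 0 0.001 0 1'; python3 s.py
```

```text
time_s: 12.4
ee_pos: [560.5, 151.4, 42.2]
ee_rot: [-179.9, 0.0, -93.0]
force: [-3.1, -0.1, 5.4]
gripper_width: 60.1
[560.46 151.43  42.19] [-179.89    0.    -93.01] F [-3.06 -0.15  5.43] T [-0.233  0.448  0.018] 60.11 12.4
```

```bash
python3 -m creep '0 0 -0.03 -0.002 0.004 0 1'; python3 s.py
```

```text
time_s: 12.48
ee_pos: [560.4, 151.4, 42.2]
ee_rot: [179.9, -0.1, -93.0]
force: [-2.4, -0.3, 3.4]
gripper_width: 59.8
[560.43 151.42  42.19] [ 1.799e+02 -1.200e-01 -9.300e+01] F [-2.39 -0.26  3.36] T [-0.138  0.106  0.095] 59.75 12.4833
```

```bash
python3 -m creep '0 0 -0.05 -0.002 0.003 0 1'; python3 s.py
```

```text
time_s: 12.57
ee_pos: [560.5, 151.5, 42.2]
ee_rot: [179.7, -0.2, -93.0]
force: [-3.9, 0.7, 6.3]
gripper_width: 59.9
[560.5  151.49  42.16] [179.74  -0.25 -93.  ] F [-3.9   0.66  6.32] T [-0.237  0.223  0.   ] 59.88 12.5667
```

```bash
python3 -m creep '-0.04 0 0.03 0.004 -0.005 0 1;0 0 0 0 0 0 1';python3 s.py; python3 -m creep '0 0 -0.06 0 0 0 1' >/dev/null; python3 s.py;python3 -m creep '0 0 -0.06 0 0 0 1' >/dev/null; python3 s.py
```

```text
time_s: 12.73
ee_pos: [560.3, 151.5, 42.2]
ee_rot: [-180.0, -0.0, -93.0]
force: [-1.6, -0.7, 1.9]
gripper_width: 59.6
[560.31 151.47  42.18] [-1.7997e+02 -1.0000e-02 -9.2980e+01] F [-1.56 -0.71  1.94] T [-0.105  0.317  0.124] 59.59 12.7333
[560.34 151.48  42.04] [-1.7996e+02 -1.0000e-02 -9.2980e+01] F [-3.47  0.62  9.87] T [-0.275  0.572  0.022] 59.92 12.8167
[560.34 151.47  42.09] [-1.7996e+02 -1.0000e-02 -9.2970e+01] F [-3.42 -0.65  6.99] T [-0.238  0.474  0.046] 59.67 12.9
```

```bash
python3 -m creep '-0.05 0 0.03 0 0 0 1;0 0 0 0 0 0 1';python3 s.py; python3 -m creep '0 0 -0.05 0 0 0 1' >/dev/null; python3 s.py;python3 -m creep '0 0 -0.05 0 0 0 1' >/dev/null; python3 s.py
```

```text
time_s: 13.07
ee_pos: [560.2, 151.5, 42.2]
ee_rot: [-179.9, -0.0, -93.0]
force: [-1.9, -0.0, 2.3]
gripper_width: 59.5
[560.2  151.46  42.22] [-1.7991e+02 -1.0000e-02 -9.2960e+01] F [-1.87 -0.05  2.25] T [-0.07   0.213  0.043] 59.51 13.0667
[560.24 151.48  42.05] [-1.7992e+02 -1.0000e-02 -9.2960e+01] F [-2.82 -0.5   8.15] T [-0.278  0.592  0.054] 60.14 13.15
[560.24 151.48  42.06] [-1.7992e+02 -1.0000e-02 -9.2950e+01] F [-2.38 -1.12  7.14] T [-0.282  0.505  0.125] 59.98 13.2333
```

```bash
python3 -m creep '-0.08 0 0.03 0 0.001 0 1;0 0 0 0 0 0 1';python3 s.py; python3 -m creep '0 0 -0.05 0 0 0 1' >/dev/null; python3 s.py
```

```text
time_s: 13.4
ee_pos: [560.0, 151.5, 42.2]
ee_rot: [-179.9, -0.0, -92.9]
force: [-1.2, -0.4, 1.7]
gripper_width: 60.0
[560.04 151.5   42.23] [-1.799e+02 -1.000e-02 -9.294e+01] F [-1.21 -0.37  1.71] T [-0.113  0.198  0.013] 59.97 13.4
[560.09 151.51  42.05] [-1.799e+02 -1.000e-02 -9.293e+01] F [-2.51 -0.22  8.  ] T [-0.28   0.425  0.151] 60.04 13.4833
```

```bash
python3 -m creep '0 0 -0.04 -0.004 0 0 1' ; python3 s.py;python3 -m creep '0 0 -0.04 -0.004 0 0 1' ; python3 s.py
```

```text
time_s: 13.57
ee_pos: [560.1, 151.5, 42.0]
ee_rot: [-179.9, -0.2, -92.9]
force: [-2.1, -0.6, 4.8]
gripper_width: 59.8
[560.12 151.53  42.04] [-179.89   -0.23  -92.93] F [-2.13 -0.64  4.82] T [-0.021  0.379  0.168] 59.84 13.5667
time_s: 13.65
ee_pos: [560.1, 151.5, 42.0]
ee_rot: [-179.9, -0.5, -92.9]
force: [-2.3, 0.5, 5.2]
gripper_width: 59.7
[560.1  151.54  42.01] [-179.88   -0.47  -92.92] F [-2.27  0.47  5.16] T [-0.034  0.419  0.174] 59.68 13.65
```

```bash
python3 -m creep '0 0 -0.02 0 0.006 0 1' ; python3 s.py;python3 -m creep '0 0 -0.03 0 0.006 0 1' ; python3 s.py
```

```text
time_s: 13.73
ee_pos: [560.1, 151.6, 42.1]
ee_rot: [179.8, -0.5, -92.9]
force: [-2.0, -2.1, 5.2]
gripper_width: 60.0
[560.15 151.6   42.07] [179.8  -0.5 -92.9] F [-1.98 -2.07  5.24] T [-0.224  0.101  0.094] 60.04 13.7333
time_s: 13.82
ee_pos: [560.2, 151.7, 42.2]
ee_rot: [179.5, -0.5, -92.9]
force: [-3.6, -0.7, 7.9]
gripper_width: 59.8
[560.23 151.65  42.2 ] [179.46  -0.52 -92.9 ] F [-3.61 -0.72  7.9 ] T [-0.393  0.073 -0.069] 59.8 13.8167
```

```bash
python3 -m creep '0 0 -0.03 0 0.006 0 1' ; python3 s.py
```

```text
time_s: 13.9
ee_pos: [560.2, 151.7, 42.3]
ee_rot: [179.1, -0.5, -92.9]
force: [-3.1, -0.4, 5.2]
gripper_width: 59.9
[560.17 151.68  42.27] [179.09  -0.53 -92.92] F [-3.06 -0.45  5.16] T [-0.328  0.136 -0.074] 59.94 13.9
```

```bash
python3 -m creep '0 0 0.05 0.004 -0.008 0 1;0 0 0.05 0.005 -0.008 0 1;0 0 0 0 0 0 1;0 0 0 0 0 0 1' ; python3 s.py
```

```text
time_s: 14.23
ee_pos: [560.0, 151.4, 42.1]
ee_rot: [179.9, 0.0, -92.9]
force: [-1.8, 1.7, 3.5]
gripper_width: 59.8
[560.01 151.37  42.05] [ 1.7993e+02  5.0000e-02 -9.2930e+01] F [-1.82  1.67  3.46] T [-0.025  0.251  0.124] 59.82 14.2333
```

```bash
python3 -m creep '0 0 0.1 0 -0.001 0 1;0 0 0 0 0 0 1;0 0 0 0 0 0 1' ; python3 s.py
```

```text
time_s: 14.48
ee_pos: [559.8, 151.4, 42.2]
ee_rot: [180.0, 0.1, -93.0]
force: [-0.4, -0.2, 1.9]
gripper_width: 59.8
[559.81 151.39  42.21] [ 1.7996e+02  6.0000e-02 -9.2960e+01] F [-0.36 -0.21  1.94] T [-0.234  0.119  0.067] 59.79 14.4833
```

```bash
python3 -m creep '0 0 0.1 0 -0.001 0 1;0 0 0 0 0 0 1;0 0 0 0 0 0 1' ; python3 s.py
```

```text
time_s: 14.73
ee_pos: [559.5, 151.4, 42.4]
ee_rot: [180.0, 0.1, -93.0]
force: [0.4, -0.4, 0.3]
gripper_width: 59.6
[559.54 151.45  42.45] [ 1.7996e+02  6.0000e-02 -9.2990e+01] F [ 0.36 -0.38  0.29] T [-0.159  0.018  0.082] 59.63 14.7333
```

```bash
python3 -m creep '0.02 0 0.07 0 0 0 1;0 0 0 0 0 0 1;0 0 0 0 0 0 1' ; python3 s.py; python3 -m creep '0.01 0 0.04 0 0 0 1;0 0 0 0 0 0 1;0 0 0 0 0 0 1' ; python3 s.py
```

```text
time_s: 14.98
ee_pos: [559.5, 151.5, 42.6]
ee_rot: [179.9, 0.1, -93.0]
force: [-0.3, -0.3, -1.6]
gripper_width: 59.5
[559.45 151.5   42.56] [ 1.7991e+02  6.0000e-02 -9.3000e+01] F [-0.3  -0.3  -1.58] T [-0.067  0.008  0.074] 59.54 14.9833
time_s: 15.23
ee_pos: [559.4, 151.5, 42.6]
ee_rot: [179.9, 0.1, -93.0]
force: [1.0, -0.8, -2.6]
gripper_width: 59.7
[559.45 151.54  42.65] [ 1.7989e+02  6.0000e-02 -9.3010e+01] F [ 1.03 -0.8  -2.61] T [-0.042 -0.054  0.053] 59.7 15.2333
```

```bash
for i in 1; do python3 -m creep '0 0 0.03 0 0 0 1;0 0 0 0 0 0 1' >/dev/null; python3 s.py; done; python3 -m creep '0.05 0 0 0 0 0 1;0.05 0 0 0 0 0 1' >/dev/null; python3 s.py;  python3 -m creep '0.05 0 0 0 0 0 1;0.05 0 0 0 0 0 1' >/dev/null; python3 s.py
```

```text
[559.38 151.54  42.77] [ 1.7988e+02  6.0000e-02 -9.3020e+01] F [-0.57  0.49 -3.12] T [ 0.002 -0.05  -0.019] 59.91 15.4
[559.87 151.47  42.52] [ 1.7981e+02  5.0000e-02 -9.3020e+01] F [-0.39 -0.   -4.23] T [-0.042  0.107 -0.045] 59.91 15.5667
[560.22 151.4   42.35] [ 1.7971e+02  3.0000e-02 -9.3020e+01] F [-0.91  0.15 -2.48] T [0.044 0.236 0.066] 59.64 15.7333
```

```bash
python3 -m creep '0.05 0 0.01 0 -0.003 0 1;0.05 0 0.01 0 0 0 1' >/dev/null; python3 s.py;  python3 -m creep '0.05 0 0.01 0 0 0 1;0.05 0 0.01 0 0 0 1' >/dev/null; python3 s.py
```

```text
[560.35 151.38  42.38] [ 1.7977e+02  2.0000e-02 -9.3020e+01] F [-1.91  0.58 -3.33] T [0.068 0.234 0.077] 59.83 15.9
[560.45 151.4   42.41] [ 1.7966e+02  1.0000e-02 -9.3030e+01] F [-2.94  1.12 -2.61] T [0.094 0.374 0.02 ] 59.94 16.0667
```

```bash
python3 -m creep '-0.04 0 0.02 0 -0.005 0 1;0 0 0 0 0 0 1;0 0 0 0 0 0 1' >/dev/null; python3 s.py;  python3 -m creep '0 0.05 0 0 0 0 1;0 0.05 0 0 0 0 1' >/dev/null; python3 s.py; python3 -m creep '0 0.05 0 0 0 0 1;0 0.05 0 0 0 0 1' >/dev/null; python3 s.py
```

```text
[560.82 151.28  42.65] [-1.7993e+02  2.0000e-02 -9.3020e+01] F [ 0.68  0.48 -2.94] T [-0.003  0.105  0.076] 60.07 16.3167
[560.91 151.54  42.6 ] [-1.7992e+02 -6.0000e-02 -9.2970e+01] F [-0.11 -1.11 -2.91] T [-0.408  0.117  0.148] 59.7 16.4833
[560.85 151.65  42.49] [-1.7993e+02 -1.7000e-01 -9.2900e+01] F [-0.48 -3.11 -2.92] T [-0.547  0.165  0.149] 60.25 16.65
```

```bash
python3 -m creep '-0.08 -0.05 0.02 0.002 0 -0.001 1;0 -0.05 0.01 0 0 0 1' >/dev/null; python3 s.py; python3 -m creep '0 -0.05 0 0 0 0 1;0 -0.05 0 0 0 0 1' >/dev/null; python3 s.py; python3 -m creep '0 -0.05 0 0 0 0 1;0 -0.05 0 0 0 0 1' >/dev/null; python3 s.py
```

```text
[560.76 151.24  42.92] [-1.7985e+02  3.0000e-02 -9.3000e+01] F [-0.77 -0.35 -4.23] T [0.058 0.011 0.022] 59.97 16.8167
[561.18 150.85  43.01] [-1.7979e+02  1.3000e-01 -9.3070e+01] F [-0.23  0.17 -3.96] T [0.103 0.07  0.008] 59.51 16.9833
[561.2  150.72  43.07] [-179.79    0.23  -93.1 ] F [-1.41  2.18 -3.96] T [0.323 0.078 0.063] 60.11 17.15
```

```bash
python3 -m creep '-0.11 0.06 -0.02 -0.004 0.003 0.0017 1;0 0 0 0 0 0 1;0 0 0 0 0 0 1' >/dev/null; python3 s.py
```

```text
[560.21 151.3   42.9 ] [-1.7994e+02 -4.0000e-02 -9.3000e+01] F [-0.44  1.01 -4.6 ] T [ 0.011  0.032 -0.002] 60.01 17.4
```

```bash
python3 -m creep '-0.01 0.01 -0.03 0 0.0015 0 1;0 0 0 0 0 0 1;0 0 0 0 0 0 1' >/dev/null; python3 s.py;python3 -m creep '-0.01 0 -0.03 0 0.0005 0 1;0 0 0 0 0 0 1' >/dev/null; python3 s.py;
```

```text
[560.09 151.3   42.51] [ 1.7997e+02 -7.0000e-02 -9.2980e+01] F [-0.04 -0.88 -3.45] T [0.02  0.001 0.015] 60.26 17.65
[560.11 151.23  42.38] [ 1.7995e+02 -7.0000e-02 -9.2990e+01] F [-0.5   0.43 -3.61] T [0.051 0.086 0.038] 59.96 17.8167
```

```bash
python3 -m creep '-0.01 0 -0.03 0 0 0 1;0 0 0 0 0 0 1' >/dev/null; python3 s.py;python3 -m creep '0 0 -0.02 0 0 0 1' >/dev/null; python3 s.py;
```

```text
[560.12 151.27  42.36] [ 1.7997e+02 -6.0000e-02 -9.2980e+01] F [-0.09  0.49 -3.51] T [0.036 0.086 0.03 ] 60.09 17.9833
[560.15 151.25  42.29] [ 1.7997e+02 -6.0000e-02 -9.2980e+01] F [ 0.1   0.11 -1.92] T [-0.038  0.159  0.03 ] 59.58 18.0667
```

```bash
python3 -m creep '-0.01 0 -0.01 0 0.003 0 1' >/dev/null; python3 s.py;python3 -m creep '-0.01 0 -0.03 0 0 0 1' >/dev/null; python3 s.py;
```

```text
[560.12 151.25  42.31] [ 1.7982e+02 -7.0000e-02 -9.2980e+01] F [ 0.4   0.34 -3.12] T [-0.019 -0.01   0.04 ] 59.99 18.15
[560.2  151.29  42.25] [ 1.7983e+02 -6.0000e-02 -9.2980e+01] F [-0.45 -0.76 -0.28] T [-0.071  0.106  0.017] 60.01 18.2333
```

```bash
python3 -m creep '-0.01 0 -0.02 -0.002 0.002 0 1' >/dev/null; python3 s.py;python3 -m creep '-0.01 0 -0.03 -0.002 0 0 1' >/dev/null; python3 s.py;
```

```text
[560.25 151.3   42.3 ] [179.75  -0.18 -92.98] F [-1.11  0.17 -1.03] T [-0.028  0.015  0.037] 59.57 18.3167
[560.24 151.33  42.19] [179.76  -0.3  -92.98] F [-1.34 -0.37  0.33] T [-0.048  0.134  0.024] 59.83 18.4
```

```bash
python3 -m creep '-0.01 0 -0.04 -0.001 0 0 1' >/dev/null; python3 s.py;python3 -m creep '-0.01 0 -0.04 0 0 0 1' >/dev/null; python3 s.py;
```

```text
[560.24 151.35  42.13] [179.78  -0.37 -92.97] F [-1.79 -0.7   1.27] T [-0.066  0.168  0.044] 60.17 18.4833
[560.28 151.39  42.14] [179.81  -0.37 -92.96] F [-1.44 -0.83  2.02] T [-0.117  0.234  0.02 ] 60.11 18.5667
```

```bash
python3 -m creep '-0.05 0 0.02 0 0 0 1;-0.02 0 0 0 0 0 1' >/dev/null; python3 s.py;python3 -m creep '-0.02 0 -0.04 0 0 0 1' >/dev/null; python3 s.py;python3 -m creep '-0.02 0 -0.04 0 0 0 1' >/dev/null; python3 s.py
```

```text
[559.96 151.39  42.21] [179.87  -0.37 -92.96] F [-0.31 -0.38 -0.42] T [0.027 0.072 0.016] 59.45 18.7333
[560.03 151.42  42.05] [179.9   -0.36 -92.96] F [-1.21 -0.84  4.79] T [-0.113  0.276  0.027] 59.62 18.8167
[560.02 151.39  42.07] [179.93  -0.35 -92.96] F [-0.26 -0.71  2.55] T [-0.119  0.297  0.062] 60.18 18.9
```

```bash
python3 -m creep '-0.02 0 -0.02 0 0.004 0 1' >/dev/null; python3 s.py;python3 -m creep '-0.02 0 -0.04 0 0.001 0 1' >/dev/null; python3 s.py;python3 -m creep '-0.02 0 -0.04 0 0.001 0 1' >/dev/null; python3 s.py
```

```text
[560.01 151.42  42.15] [179.74  -0.36 -92.94] F [-0.71 -0.5  -0.08] T [-0.116 -0.011  0.062] 59.85 18.9833
[560.06 151.44  42.08] [179.7   -0.36 -92.94] F [-1.59 -0.66  3.87] T [-0.101  0.027  0.032] 59.97 19.0667
[560.05 151.45  42.05] [179.67  -0.36 -92.93] F [-1.3  -1.22  4.37] T [-0.147  0.112  0.039] 60.11 19.15
```

```bash
python3 -m creep '0.02 0.02 -0.04 0 0 0 1;-0.06 -0.04 -0.04 0 0 0 1;0.02 0.03 -0.04 0 0.001 0 1;-0.02 -0.01 -0.04 0 0 0 1' 12 >/dev/null; python3 s.py;python3 -m creep '0 0 -0.03 0 0 0 1' 3 >/dev/null; python3 s.py;python3 -m creep '0 0 -0.03 0 0 0 1' >/dev/null; python3 s.py
```

```text
[560.09 151.44  42.  ] [179.69  -0.36 -92.89] F [-1.96 -0.79  5.77] T [0.02  0.024 0.13 ] 59.83 19.4833
[560.08 151.44  41.91] [179.7   -0.36 -92.89] F [-1.89  0.53  3.78] T [-0.096  0.231 -0.019] 60.1 19.5667
[560.15 151.45  41.76] [179.71  -0.35 -92.89] F [-0.68 -1.06  4.14] T [-0.078  0.241  0.064] 60.33 19.65
```

```bash
python3 -m creep '0 0 0 0 0 0 -0.5;0 0 0 0 0 0 -0.5;0 0 0 0 0 0 -0.5;0 0 0 0 0 0 -0.5' ;  python3 - <<'E'
from h import *
exec(open('s.py').read())
d=grab('wrist','w7.png')
np.save('w7.npy',dict(d),allow_pickle=True)
cv2.imwrite('pics/w7c.png',cv2.resize(d['img'][100:300,210:420,::-1],None,fx=2.9,fy=2.9,interpolation=cv2.INTER_CUBIC))
E
```

```text
time_s: 19.98
ee_pos: [559.9, 151.6, 40.1]
ee_rot: [179.6, -0.3, -93.0]
force: [-1.2, -0.7, 0.2]
gripper_width: 68.3
[559.92 151.61  40.09] [179.64  -0.34 -92.95] F [-1.25 -0.71  0.21] T [-0.013 -0.003 -0.051] 68.3 19.9833
```

View pics/w7c.png

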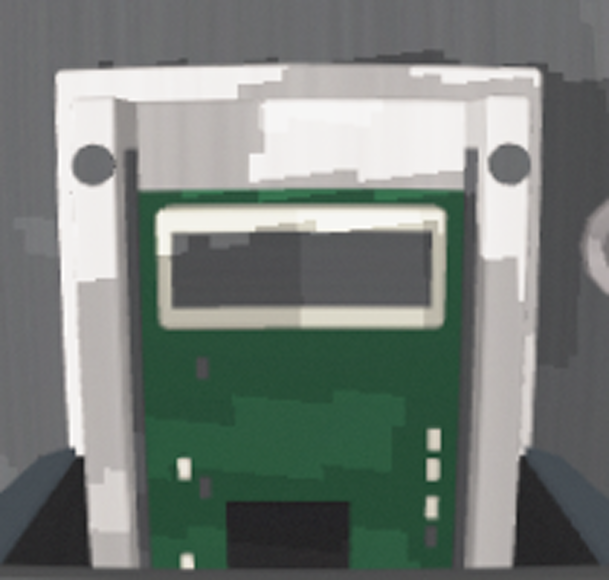

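```bash
python3 - <<'E'
from h import *
d=np.load('w7.npy',allow_pickle=True).item()
C=lambda p:((p[0]+.5)/2.9+210-.5,(p[1]+.5)/2.9+100-.5)
r=[atz(d,C(p),70.8,True)[:2] for p in [(72,97.5),(528.5,97.5)]]
s=[atz(d,C(p),25.9,True)[:2] for p in [(57,70),(541,69)]]
print(r,s)
for n,a,L in [('car',r,75),('stage',s,82)]:
    m=(a[0]+a[1])/2;v=a[0]-a[1];y=np.arctan2(v[1],v[0])-np.pi/2
    print(n,m-L*np.array([np.cos(y),np.sin(y)]),np.degrees(y),np.linalg.norm(v), m-L*np.array([np.cos(-.0515),np.sin(-.0515)]))
E
```

```text
[array([636.4265003 , 177.48040474]), array([633.35756672, 117.74170367])] [array([644.05940649, 188.96428576]), array([639.93528938, 105.38791512])]
car [559.99080602 151.4589265 ] -2.9408490117106303 59.81747870343918 [559.9914709  151.47184705]
stage [560.09700006 151.21751337] -2.824996963902972 83.67806206322885 [560.10606615 151.39723395]
```

```bash
python3 -m creep '0 0 0.5 0 0 0 -0.5;0 0 1.5 0 0 0 -0.5;0 0 2 0 0 0 -0.5;0 0 2 0.006 -0.006 0 -0.5;0 0 1 0 0 0 0.5;0 0 0 0 0 0 1;0 0 0 0 0 0 1' 5; python3 - <<'E'
from h import *
exec(open('s.py').read())
d=grab('wrist','w8.png')
np.save('w8.npy',dict(d),allow_pickle=True)
E
```

```text
time_s: 20.62
ee_pos: [558.5, 151.3, 112.1]
ee_rot: [179.8, -0.0, -93.0]
force: [-0.1, -0.4, -0.4]
gripper_width: 51.0
[558.52 151.35 112.14] [ 1.7976e+02 -3.0000e-02 -9.2960e+01] F [-0.11 -0.45 -0.44] T [0.05  0.018 0.029] 51.0 20.6167
```

View pics/w8.png

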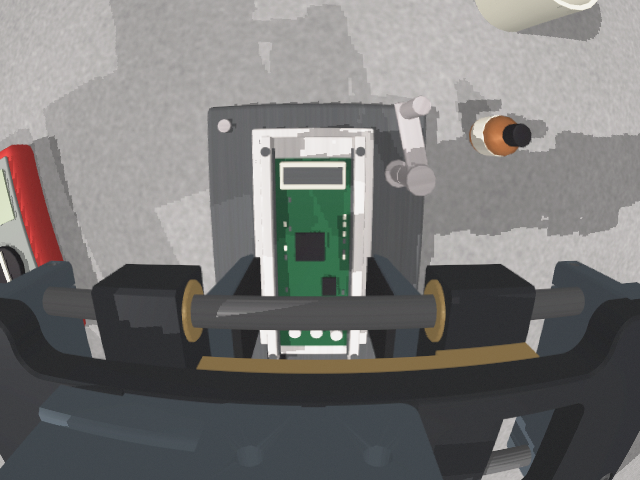

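```bash
python3 -m creep '1.5 -1 -0.5 0 -0.004 0 1;1.5 -1 -1 0 0 0 1;1.4 -0.9 -1 0 0 0 1;0 0 -0.3 0 0 0 1;0 0 0 0 0 0 1;0 0 0 0 0 0 1' 5; python3 s.py
```

```text
time_s: 21.17
ee_pos: [603.6, 118.9, 76.2]
ee_rot: [179.5, -0.2, -92.9]
force: [0.6, -0.4, -0.2]
gripper_width: 7.1
[603.6  118.94  76.17] [179.54  -0.18 -92.91] F [ 0.56 -0.36 -0.23] T [0.02  0.034 0.002] 7.06 21.1667
```

```bash
python3 -m creep '0 0.3 -0.2 0.003 -0.008 0 1;0 0 0 0 0 0 1;0 0 0 0 0 0 1'>/dev/null; python3 s.py;python3 -m creep '0 0 -0.1 0 0 0 1;0 0 0 0 0 0 1' >/dev/null; python3 s.py; python3 -m creep '0 0 -0.05 0 0 0 1;0 0 0 0 0 0 1' >/dev/null; python3 s.py
```

```text
[602.29 122.64  73.33] [ 1.7991e+02  2.0000e-02 -9.2880e+01] F [-0.1   0.4   0.53] T [0.016 0.024 0.052] 0.15 21.4167
[601.79 123.4   72.92] [ 1.7995e+02  4.0000e-02 -9.2820e+01] F [ 0.06 -0.09 -1.11] T [ 0.025  0.013 -0.016] 0.26 21.5833
[601.77 123.81  73.06] [-1.7999e+02  5.0000e-02 -9.2780e+01] F [-0.45  1.04  0.06] T [-0.013  0.011 -0.006] 0.61 21.75
```

```bash
python3 -m creep '0 0 -0.05 0 0 0 1' >/dev/null; python3 s.py; python3 - <<'E'
from h import *
d=grab('wrist','w9.png')
E
```

```text
[601.9  123.97  72.91] [-1.7995e+02  6.0000e-02 -9.2770e+01] F [-0.51  0.04 -0.44] T [0.065 0.034 0.011] 0.34 21.8333
```

View pics/w9.png

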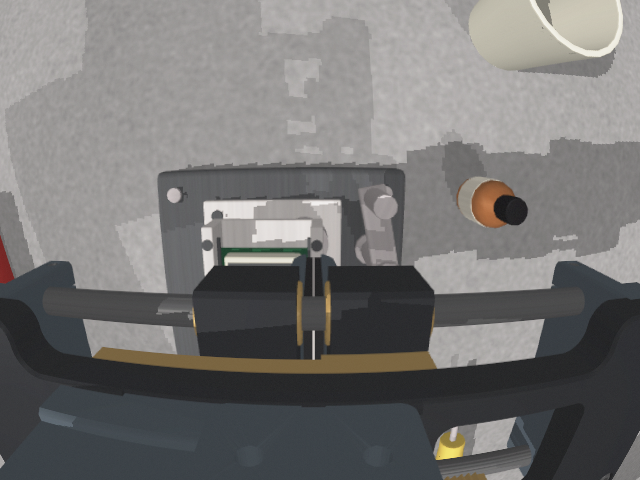

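```bash
python3 -m creep '0 -0.1 -0.06 0 0.001 -0.002 1;0 0 0 0 0 0 1' >/dev/null; python3 s.py; python3 -m creep '0 0 -0.07 0 0 0 1' >/dev/null; python3 s.py;python3 -m creep '0 0 -0.05 0 0 0 1' >/dev/null; python3 s.py;python3 -m creep '0 0 -0.04 0 0 0 1' >/dev/null; python3 s.py
```

```text
[601.88 122.85  72.2 ] [ 1.7998e+02  6.0000e-02 -9.2890e+01] F [-0.9   0.07  0.21] T [ 0.02  -0.036 -0.018] 0.34 22.05
[601.98 122.83  71.58] [ 1.7999e+02  6.0000e-02 -9.2900e+01] F [-0.83  0.53 -0.55] T [ 0.039  0.025 -0.024] 0.57 22.1333
[601.97 122.72  71.  ] [ 1.7999e+02  6.0000e-02 -9.2910e+01] F [-1.2   0.15  2.69] T [-0.05   0.104 -0.022] 0.48 22.2167
[602.06 122.68  70.91] [ 1.800e+02  6.000e-02 -9.291e+01] F [-1.32  0.27  4.35] T [-0.01  0.25 -0.05] 0.75 22.3
```

```bash
python3 -m creep '0 0 0.4 0 0 0 1;-2 0.1 0.5 0 0 0 1;-2.5 0.15 0 0 0 0 1;-2.5 0.15 0 0 0 0 1;-1.2 0 0 0 0 0 1;0 0 0 0 0 0 1;0 0 0 0 0 0 1;0 0 0 0 0 0 1' 5; python3 s.py
```

```text
time_s: 22.97
ee_pos: [519.4, 126.7, 81.4]
ee_rot: [-179.8, 0.1, -93.0]
force: [-0.6, -1.1, -0.1]
gripper_width: 0.4
[519.38 126.73  81.38] [-1.7977e+02  1.1000e-01 -9.2950e+01] F [-0.63 -1.1  -0.05] T [0.003 0.019 0.002] 0.38 22.9667
```

```bash
python3 -m creep '-0.3 0 -0.4 -0.002 0.004 0 1;0 0 -0.3 0 0 0 1;0 0 0 0 0 0 1;0 0 0 0 0 0 1' >/dev/null; python3 s.py
```

```text
[519.76 126.85  73.62] [-1.7985e+02  1.0000e-02 -9.3000e+01] F [ 0.21 -0.09 -0.41] T [0.041 0.042 0.002] 0.21 23.3
```

```bash
python3 -m creep '0 0 -0.1 0 0.0025 0 1;0 0 0 0 0 0 1' >/dev/null; python3 s.py; python3 -m creep '0 0 -0.08 0 0 0 1' >/dev/null; python3 s.py;python3 -m creep '0 0 -0.05 0 0 0 1' >/dev/null; python3 s.py
```

```text
[520.29 126.81  72.07] [179.98  -0.   -93.01] F [-0.49  0.02 -0.72] T [0.006 0.052 0.02 ] 0.6 23.4667
[520.6  126.81  71.24] [179.99  -0.   -93.02] F [ 0.38 -0.43 -0.14] T [ 0.028 -0.021 -0.015] 0.76 23.55
[520.58 126.72  70.75] [ 1.7997e+02 -1.0000e-02 -9.3020e+01] F [-2.15 -1.68  4.4 ] T [-0.119  0.311 -0.023] 0.54 23.6333
```

```bash
python3 -m creep '0 0 -0.05 0 0 0 1' >/dev/null; python3 s.py;python3 -m creep '0 0 -0.04 0 0 0 1' >/dev/null; python3 s.py
```

```text
[520.6  126.68  70.7 ] [ 1.7997e+02 -1.0000e-02 -9.3020e+01] F [-1.58 -0.76  5.34] T [-0.128  0.293  0.051] 0.4 23.7167
[520.6  126.7   70.77] [ 1.7998e+02 -1.0000e-02 -9.3020e+01] F [-1.29 -0.25  3.11] T [ 0.003  0.199 -0.105] 0.49 23.8
```

```bash
python3 -m creep '0 0 0.4 0 0 0 -0.4;0.5 0.4 1.5 0 0 0 -0.5;1.6 1 0.8 0 0 0 -0.5;1.8 1 0 0 0 0 -0.5;0 0 0 0 0 0 -0.5;0 0 0 0 0 0 -0.5;0 0 0 0 0 0 -0.5' 20; python3 s.py
```

```text
time_s: 24.38
ee_pos: [559.2, 151.0, 99.5]
ee_rot: [179.9, -0.0, -93.0]
force: [-0.4, -0.9, -0.1]
gripper_width: 44.7
[559.21 150.96  99.5 ] [ 1.7991e+02 -3.0000e-02 -9.3030e+01] F [-0.4  -0.85 -0.15] T [ 0.026 -0.003 -0.011] 44.66 24.3833
```

```bash
python3 -m creep '0 0 0 0 0 0 -0.7;0 0 0 0 0 0 -0.7;0 0 0 0 0 0 -0.7;0.05 0.05 -1 0 0 0 -0.7;0 0 -1 0 0 0 -0.7' 20; python3 s.py
```

```text
time_s: 24.8
ee_pos: [557.5, 150.1, 79.4]
ee_rot: [179.9, -0.0, -93.1]
force: [-0.3, 0.2, 0.2]
gripper_width: 76.3
[557.49 150.09  79.4 ] [ 1.7991e+02 -5.0000e-02 -9.3080e+01] F [-0.32  0.17  0.23] T [0.01  0.032 0.022] 76.26 24.8
```

```bash
python3 -m creep '0.2 0.1 -1 0 -0.001 0.001 -0.7;0 0 -1 0 0 0 -0.7;0 0 -1 0 0 0 -0.7;0 0 -0.4 0 0 0 -0.7;0 0 0 0 0 0 -0.7;0 0 0 0 0 0 -0.7'; python3 s.py
```

```text
time_s: 25.3
ee_pos: [556.1, 150.2, 36.4]
ee_rot: [179.4, -0.2, -93.0]
force: [0.0, -0.3, 0.9]
gripper_width: 77.6
[556.07 150.16  36.4 ] [179.43  -0.21 -93.02] F [ 0.02 -0.27  0.92] T [ 0.028 -0.012  0.029] 77.57 25.3
```

```bash
python3 -m creep '0.3 0.1 0.45 0.0037 -0.010 0 -0.7;0 0 0 0 0 0 -0.7;0 0 0 0 0 0 -0.7'; python3 s.py
```

```text
time_s: 25.55
ee_pos: [560.0, 151.4, 41.8]
ee_rot: [-179.9, 0.1, -93.0]
force: [0.3, -0.1, -0.2]
gripper_width: 77.3
[559.96 151.41  41.77] [-1.7989e+02  7.0000e-02 -9.3020e+01] F [ 0.32 -0.09 -0.16] T [ 0.058  0.051 -0.038] 77.35 25.55
```

```bash
python3 -m creep '0 0 0 -0.001 0.002 0 0;0 0 0 0 0 0 0.4;0 0 0 0 0 0 1;0 0 0 0 0 0 1;0 0 0 0 0 0 1' 15; python3 s.py
```

```text
time_s: 25.97
ee_pos: [561.0, 151.6, 43.5]
ee_rot: [-179.8, 0.1, -93.0]
force: [0.5, 0.6, -0.5]
gripper_width: 59.6
[561.04 151.61  43.48] [-1.7981e+02  6.0000e-02 -9.3020e+01] F [ 0.51  0.55 -0.53] T [0.052 0.026 0.016] 59.64 25.9667
```

```bash
for i in 1; do python3 -m creep '-0.02 0 -0.01 0 0 0 1' >/dev/null; python3 s.py;python3 -m creep '-0.02 0 -0.01 0 0 0 1' >/dev/null; python3 s.py;python3 -m creep '-0.02 0 -0.01 0 0 0 1' >/dev/null; python3 s.py;python3 -m creep '-0.03 0 -0.01 0 0 0 1' >/dev/null; python3 s.py;done
```

```text
[561.07 151.58  43.48] [-1.7978e+02  6.0000e-02 -9.3020e+01] F [ 1.26 -0.5   0.46] T [ 0.013 -0.015  0.025] 60.16 26.05
[561.07 151.6   43.46] [-1.7976e+02  6.0000e-02 -9.3010e+01] F [0.3  0.56 0.43] T [ 0.013 -0.014  0.004] 60.19 26.1333
[561.05 151.59  43.45] [-1.7973e+02  7.0000e-02 -9.3010e+01] F [ 1.01 -0.18  0.37] T [ 0.011 -0.01   0.03 ] 60.15 26.2167
[561.04 151.6   43.45] [-1.797e+02  7.000e-02 -9.301e+01] F [ 1.03  0.22 -0.28] T [-0.017 -0.07   0.04 ] 59.59 26.3
```

```bash
python3 -m creep '-0.06 0 -0.01 0 0.002 0 1' >/dev/null; python3 s.py;python3 -m creep '-0.06 0 -0.01 0 0.001 0 1' >/dev/null; python3 s.py;python3 -m creep '-0.08 0 -0.01 0 0.001 0 1' >/dev/null; python3 s.py
```

```text
[560.94 151.61  43.5 ] [-1.7974e+02  7.0000e-02 -9.3000e+01] F [ 2.93 -0.54 -1.17] T [-0.088 -0.319  0.032] 59.67 26.3833
[560.95 151.59  43.51] [-1.7972e+02  7.0000e-02 -9.2990e+01] F [ 1.78 -1.   -0.42] T [-0.101 -0.276  0.022] 59.61 26.4667
[560.79 151.57  43.52] [-1.797e+02  8.000e-02 -9.298e+01] F [ 2.85 -0.44 -0.47] T [-0.087 -0.441  0.096] 60.27 26.55
```

```bash
python3 -m creep '0.03 0 0 0 0.001 0 1;0 0 0 0 0 0 1' >/dev/null; python3 s.py;python3 -m creep '0.05 0 -0.01 0 0 0 1' >/dev/null; python3 s.py;python3 -m creep '0.06 0 -0.01 0 0 0 1' >/dev/null; python3 s.py;python3 -m creep '0.06 0 -0.01 0 0 0 1' >/dev/null; python3 s.py
```

```text
[560.82 151.56  43.48] [-1.798e+02  7.000e-02 -9.297e+01] F [ 1.66 -0.74 -0.35] T [-0.069 -0.235  0.052] 59.63 26.7167
[560.82 151.58  43.42] [-1.7986e+02  6.0000e-02 -9.2970e+01] F [-0.96  0.41  2.22] T [-0.091  0.133  0.055] 59.99 26.8
[560.89 151.55  43.42] [-1.7993e+02  5.0000e-02 -9.2980e+01] F [-1.94  0.64  2.37] T [0.004 0.12  0.121] 59.72 26.8833
[560.88 151.57  43.43] [-1.800e+02  5.000e-02 -9.297e+01] F [-2.01 -0.07  2.42] T [-0.069  0.161  0.11 ] 60.05 26.9667
```

```bash
python3 -m creep '-0.02 0 -0.02 0 -0.002 0 1' >/dev/null; python3 s.py;python3 -m creep '-0.02 0 -0.04 0 -0.001 0 1' >/dev/null; python3 s.py;python3 -m creep '-0.02 0 -0.04 0 0 0 1' >/dev/null; python3 s.py
```

```text
[560.87 151.57  43.39] [-1.7986e+02  5.0000e-02 -9.2970e+01] F [1.57 0.04 1.55] T [-0.123 -0.179  0.047] 60.03 27.05
[560.9  151.58  43.37] [-1.7976e+02  6.0000e-02 -9.2960e+01] F [-0.42 -0.83  5.59] T [-0.126  0.11   0.013] 59.9 27.1333
[560.92 151.57  43.37] [-1.7972e+02  6.0000e-02 -9.2970e+01] F [-0.63 -0.25  4.58] T [-0.143  0.151  0.014] 60.0 27.2167
```

```bash
python3 -m creep '-0.01 0 -0.03 0 0 0 1;0 0 -0.03 0 0 0 1' 3 >/dev/null; python3 s.py;python3 -m creep '0 0 0 0 0 0 -0.5;0 0 0 0 0 0 -0.5;0 0 0 0 0 0 -0.5' >/dev/null; python3 s.py; python3 -m creep '0 0 0.5 0 0 0 -0.5;0 0 2 0 0 0 -0.5;0 0 2 0 0 0 -0.5;0 0 1 0 0 0 0.5;0 0 0 0 0 0 1;0 0 0 0 0 0 1' 5;python3 s.py
```

```text
[560.96 151.55  43.29] [-1.7968e+02  7.0000e-02 -9.2970e+01] F [-0.95 -0.19  4.16] T [-0.067  0.196  0.044] 60.15 27.3833
[560.06 151.69  42.13] [-1.798e+02  8.000e-02 -9.301e+01] F [ 0.26 -1.09  0.62] T [ 0.033 -0.065 -0.023] 68.37 27.6333
time_s: 28.13
ee_pos: [557.9, 151.5, 97.3]
ee_rot: [179.9, 0.0, -93.0]
force: [-0.2, 0.5, 0.4]
gripper_width: 51.3
[557.94 151.51  97.27] [ 1.7987e+02  1.0000e-02 -9.3030e+01] F [-0.22  0.48  0.42] T [ 0.02   0.037 -0.014] 51.32 28.1333
```

Touch check again over the cone end.

```bash
python3 -m creep '1.4 -0.9 -0.3 0 -0.003 0 1;1.4 -0.9 -0.5 0 0 0 1;1.4 -0.9 -0.5 0 0 0 1;0 0 -0.2 0 0 0 1;0 0 0 0 0 0 1;0 0 0 0 0 0 1' 5; python3 s.py
```

```text
time_s: 28.63
ee_pos: [603.4, 120.0, 75.9]
ee_rot: [179.7, -0.1, -93.1]
force: [-0.1, -0.1, 0.2]
gripper_width: 11.2
[603.43 120.01  75.92] [ 1.7973e+02 -8.0000e-02 -9.3100e+01] F [-0.11 -0.11  0.22] T [ 0.01   0.01  -0.002] 11.24 28.6333
```

```bash
python3 -m creep '-0.05 0.2 -0.15 0.0015 -0.004 0 1;0 0 0 0 0 0 1;0 0 0 0 0 0 1' >/dev/null; python3 s.py;python3 -m creep '0 0 -0.1 0 0 0 1;0 0 0 0 0 0 1' >/dev/null; python3 s.py
```

```text
[601.97 121.9   72.93] [ 1.798e+02  1.000e-02 -9.313e+01] F [ 0.67 -0.34  0.26] T [0.038 0.05  0.016] 0.59 28.8833
[601.45 122.47  72.14] [ 1.798e+02  1.000e-02 -9.308e+01] F [-0.53 -0.49  0.26] T [-0.029  0.014  0.043] 0.42 29.05
```

```bash
python3 -m creep '0.05 0 -0.06 0 -0.003 0 1;0 0 0 0 0 0 1' >/dev/null; python3 s.py;python3 -m creep '0 0 -0.05 0 0 0 1' >/dev/null; python3 s.py;python3 -m creep '0 0 -0.04 0 0 0 1' >/dev/null; python3 s.py;python3 -m creep '0 0 -0.04 0 0 0 1' >/dev/null; python3 s.py
```

```text
[601.84 122.87  71.94] [-1.7998e+02  3.0000e-02 -9.3040e+01] F [-0.82 -0.27 -0.39] T [ 0.061  0.009 -0.04 ] 0.45 29.2167
[601.91 123.04  71.72] [-1.7995e+02  4.0000e-02 -9.3030e+01] F [ 0.06 -0.18  0.9 ] T [-0.025  0.042  0.022] 0.48 29.3
[601.88 123.1   71.43] [-1.7993e+02  5.0000e-02 -9.3020e+01] F [0.46 0.44 0.08] T [-0.012  0.027  0.003] 0.6 29.3833
[601.98 123.15  71.15] [-1.7991e+02  5.0000e-02 -9.3020e+01] F [0.37 0.05 0.16] T [0.055 0.061 0.022] 0.7 29.4667
```

```bash
python3 -m creep '0 0 -0.04 0 0.001 0 1' >/dev/null; python3 s.py;python3 -m creep '0 0 -0.04 0 0 0 1' >/dev/null; python3 s.py
```

```text
[602.   123.11  70.97] [-1.7996e+02  4.0000e-02 -9.3010e+01] F [ 0.67 -0.6   3.22] T [-0.041  0.149  0.033] 0.62 29.55
[602.   123.06  70.91] [-1.7996e+02  4.0000e-02 -9.3020e+01] F [-1.68  0.14  3.33] T [ 0.007  0.272 -0.011] 0.37 29.6333
```

```bash
python3 -m creep '-0.04 0 -0.05 0 0 0 1' >/dev/null; python3 s.py;python3 -m creep '0.05 0 -0.05 0 0 0 1' >/dev/null; python3 s.py;python3 -m creep '0 0.05 -0.05 0 0 0 1' >/dev/null; python3 s.py;python3 -m creep '0 -0.06 -0.05 0 0 0 1' >/dev/null; python3 s.py;python3 -m creep '0 0 -0.05 0 0 0 1' >/dev/null; python3 s.py
```

```text
[601.98 123.08  70.91] [-1.7991e+02  5.0000e-02 -9.3010e+01] F [-0.34 -0.21  3.47] T [-0.039  0.077  0.025] 0.23 29.7167
[602.11 123.07  70.84] [-1.7994e+02  5.0000e-02 -9.3020e+01] F [-3.09 -0.4   5.65] T [-0.065  0.659 -0.013] 0.47 29.8
[602.08 123.21  70.9 ] [-1.7994e+02  1.0000e-02 -9.3010e+01] F [-1.55 -2.52  6.08] T [-0.405  0.251  0.022] 0.26 29.8833
[602.04 122.82  70.85] [-1.7993e+02  4.0000e-02 -9.3020e+01] F [-0.98  1.36  4.16] T [ 0.373  0.278 -0.006] 0.59 29.9667
[602.07 123.02  70.82] [-1.7992e+02  7.0000e-02 -9.3020e+01] F [-1.43 -0.63  6.21] T [0.03  0.432 0.019] 0.51 30.05
```

```bash
python3 -m creep '0 0 1 0 0 0 1;0 0 2 0 0 0 1;0 0 2 0 0 0 0.2;1.2 -0.8 1 0 0 0.06 0;1.5 -1 0 0 0 0.07 0;1.5 -1 0 0 0 0.07 0;0 0 0 0 0 0 0;0 0 0 0 0 0 0' 8; python3 - <<'E'
from h import *
exec(open('s.py').read())
d=grab('wrist','w10.png')
np.save('w10.npy',dict(d),allow_pickle=True)
E
```

```text
time_s: 30.72
ee_pos: [645.2, 94.2, 134.8]
ee_rot: [-179.9, -0.1, -81.0]
force: [-0.1, 0.5, -0.9]
gripper_width: 37.7
[645.23  94.23 134.85] [-1.7987e+02 -5.0000e-02 -8.1040e+01] F [-0.1   0.49 -0.95] T [0.032 0.025 0.003] 37.74 30.7167
```

View pics/w10.png

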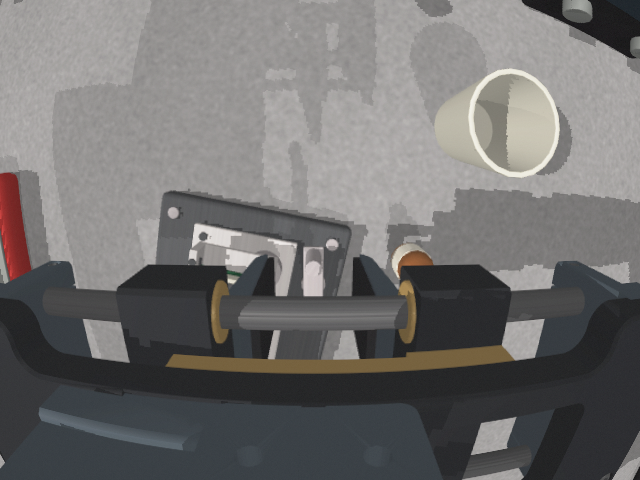

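```bash
python3 - <<'E'
from h import *
d=np.load('w10.npy',allow_pickle=True).item()
print(atz(d,(313.5,264),105.3,True))
e=np.load('w8.npy',allow_pickle=True).item()
print(atz(e,(418,104.5),105.3,True),atz(e,(420,180),98,True))
d=np.load('w7.npy',allow_pickle=True).item()
E
```

```text
[649.66595709  94.14538795 105.3       ]
[647.53961608  95.43839425 105.3       ] [609.44402466  93.50772078  98.        ]
```

```bash
python3 -m creep '0.15 -0.05 -1 0 0 0 0;0 0 -1.8 0 0 0 0;0 0 -1.6 0 0 0 0;0 0 -0.4 0 0 0 0;0 0 0 0 0 0 0;0 0 0 0 0 0 0'; python3 s.py
```

```text
time_s: 31.27
ee_pos: [642.4, 95.9, 82.4]
ee_rot: [179.9, -0.0, -81.1]
force: [0.1, 0.0, 0.4]
gripper_width: 45.5
[642.4   95.9   82.35] [ 1.7987e+02 -2.0000e-02 -8.1130e+01] F [0.09 0.04 0.42] T [0.006 0.027 0.015] 45.52 31.2667
```

```bash
python3 -m creep '0.5 -0.1 0 0 0.002 0 0;0 0 0 0 0 0 0.8;0 0 0 0 0 0 0.8;0 0 0 0 0 0 1;0 0 0 0 0 0 1;0 0 0 0 0 0 1' 8; python3 s.py
```

```text
time_s: 31.77
ee_pos: [649.6, 95.5, 85.4]
ee_rot: [-180.0, 0.0, -81.1]
force: [0.5, -0.5, 0.8]
gripper_width: 15.6
[649.56  95.53  85.41] [-179.96    0.    -81.13] F [ 0.52 -0.53  0.8 ] T [ 0.047 -0.026  0.046] 15.56 31.7667
```

```bash
python3 -m creep '-0.1 0 -0.3 0 0 0 1;0 0 0 0 0 0 1;0 0 0 0 0 0 1;0 0 0 0 0 0 1' 8; python3 s.py
```

```text
time_s: 32.1
ee_pos: [649.6, 95.5, 83.6]
ee_rot: [-179.7, -0.0, -81.1]
force: [0.1, 0.3, 1.7]
gripper_width: 9.3
[649.58  95.5   83.6 ] [-1.7974e+02 -1.0000e-02 -8.1140e+01] F [0.14 0.29 1.66] T [-0.036 -0.001 -0.016] 9.32 32.1
```

```bash
python3 -m creep '-0.06 0.26 -0.05 0 0.003 0.066 1;-0.08 0.25 -0.03 0 0 0.066 1;-0.09 0.25 0 0 0 0.066 1;-0.11 0.24 0 0 0 0.066 1;-0.12 0.23 0 0 0 0.066 1;-0.14 0.22 0 0 0 0.066 1;-0.16 0.22 0 0 0 0.066 1;-0.17 0.20 0 0 0 0.066 1' 8; python3 s.py; python3 -c "
import numpy as np
from workcell import monitor
p=monitor.state()['ee_pos'][:2]-[607.3,87.3];print(np.hypot(*p),np.degrees(np.arctan2(p[1],p[0])))"
```

```text
time_s: 32.77
ee_pos: [640.9, 115.4, 83.6]
ee_rot: [-179.7, 0.1, -49.7]
force: [0.3, 0.7, 0.6]
gripper_width: 9.4
[640.88 115.43  83.61] [-1.7972e+02  8.0000e-02 -4.9660e+01] F [0.29 0.65 0.64] T [ 0.078  0.008 -0.064] 9.39 32.7667
43.80480656710164 39.94684616179333
```

```bash
python3 -m creep '-0.20 0.19 -0.04 0 0.003 0.068 1;-0.21 0.18 0 0 0 0.068 1;-0.22 0.16 0 0 0 0.068 1;-0.23 0.15 0 0 0 0.068 1;-0.24 0.13 0 0 0 0.068 1;-0.25 0.11 0 0 0 0.068 1;-0.26 0.10 0 0 0 0.068 1;-0.26 0.08 0 0 0 0.068 1' 8; python3 s.py; python3 -c "
import numpy as np
from workcell import monitor
p=monitor.state()['ee_pos'][:2]-[607.3,87.3];print(np.hypot(*p),np.degrees(np.arctan2(p[1],p[0])))"
```

```text
time_s: 33.43
ee_pos: [621.8, 129.3, 83.6]
ee_rot: [-179.6, 0.3, -17.0]
force: [0.2, 0.6, 1.1]
gripper_width: 9.4
[621.77 129.34  83.61] [-179.6     0.26  -17.02] F [0.24 0.63 1.15] T [-0.014 -0.046 -0.112] 9.41 33.4333
44.45897637697897 71.00663967222725
```

```bash
python3 -m creep '-0.26 0.05 -0.03 -0.003 0.002 0.06 1;-0.27 0.03 0 0 0 0.06 1;-0.27 0.01 0 0 0 0.06 1;-0.27 0 0 0 0 0.06 1;-0.1 0 0 0 0 0 1;0 0 0 0 0 0 1' 8; python3 s.py; python3 - <<'E'
from h import *
p=monitor.state()['ee_pos'][:2]-[607.3,87.3];print(np.hypot(*p),np.degrees(np.arctan2(p[1],p[0])))
d=grab('scene','s2.png');cv2.imwrite('pics/s2c.png',cv2.resize(d['img'][150:290,280:440,::-1],None,fx=4,fy=4,interpolation=cv2.INTER_CUBIC))
d=grab('top');cv2.imwrite('pics/t2c.png',cv2.resize(d['img'][180:310,200:340,::-1],None,fx=4,fy=4,interpolation=cv2.INTER_CUBIC))
E
```

```text
time_s: 33.93
ee_pos: [609.8, 132.0, 83.6]
ee_rot: [-179.6, 0.2, -2.6]
force: [0.2, -0.9, 0.1]
gripper_width: 9.7
[609.8  131.98  83.59] [-179.64    0.24   -2.59] F [ 0.24 -0.85  0.14] T [-0.033 -0.194  0.001] 9.65 33.9333
44.749250874924755 86.79765929801886
```

View pics/s2c.png

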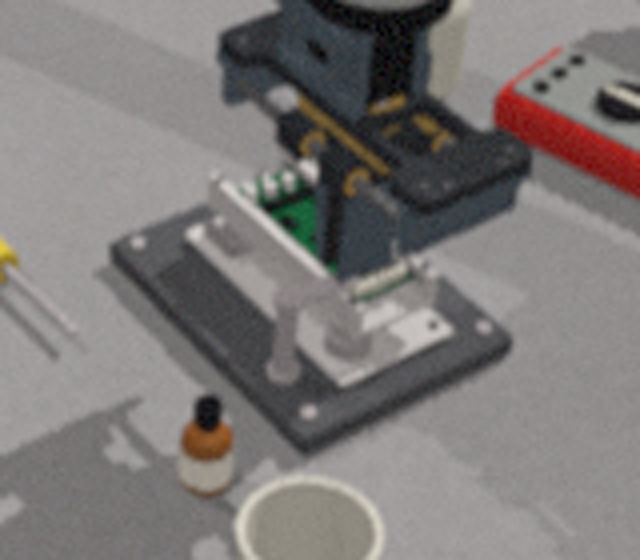

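```bash
python3 -m creep '-0.08 0 0 0 0 0 1;-0.05 0 0 0 0 0 1' 8 >/dev/null; python3 s.py; python3 -m creep '0 0 0 0 0 0 0;0 0 0 0 0 0 0;0 0 0 0 0 0 0;0 0 0 0 0 0 0'; python3 s.py; python3 -m creep '0 0 1 0 0 0 0;0 0 2 0 0 0 0;0 0 3 0 0 0 0;0 0 3 0 0 0 0;-3 0 2 0 0 0 0;-3 0 1 0 0 0 0;-3 0 0 0 0 0 0;-3 0 0 0 0 0 0;0 0 0 0 0 0 0;0 0 0 0 0 0 0';  python3 - <<'E'
from h import *
exec(open('s.py').read())
d=grab('wrist','w11.png')
np.save('w11.npy',dict(d),allow_pickle=True)
d=grab('scene','s3.png');cv2.imwrite('pics/s3c.png',cv2.resize(d['img'][150:290,280:440,::-1],None,fx=4,fy=4,interpolation=cv2.INTER_CUBIC))
E
```

```text
[609.48 132.    83.62] [-1.7961e+02  1.5000e-01 -2.6800e+00] F [ 0.95  0.68 -0.53] T [ 0.051 -0.362  0.049] 9.28 34.2
time_s: 34.53
ee_pos: [608.5, 131.6, 83.1]
ee_rot: [-179.7, 0.3, -2.8]
force: [0.3, 0.4, -0.5]
gripper_width: 33.0
[608.49 131.63  83.08] [-179.66    0.31   -2.75] F [ 0.31  0.37 -0.5 ] T [-0.056 -0.11   0.06 ] 32.98 34.5333
time_s: 35.37
ee_pos: [482.9, 130.9, 213.6]
ee_rot: [-179.6, 0.2, -2.8]
force: [0.6, -0.6, 0.9]
gripper_width: 45.7
[482.87 130.9  213.59] [-1.7958e+02  1.5000e-01 -2.8500e+00] F [ 0.6  -0.59  0.91] T [ 0.012 -0.118  0.047] 45.67 35.3667
```

View pics/w11.png

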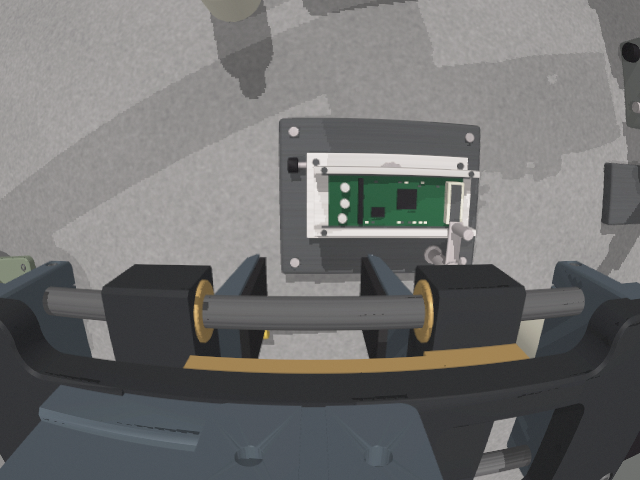

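View pics/s3c.png

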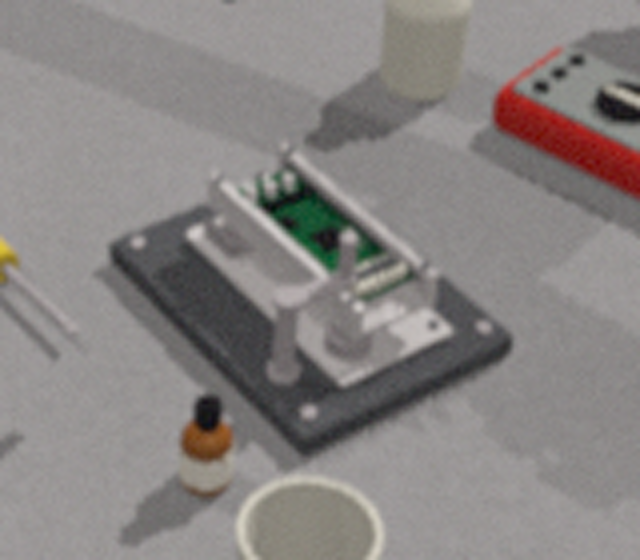

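```bash
python3 - <<'E'
import cv2
a=cv2.imread('pics/w11.png');cv2.imwrite('pics/w11c.png',cv2.resize(a[110:280,270:490],None,fx=3.5,fy=3.5,interpolation=cv2.INTER_CUBIC))
E
```

```text
(no output)
```

View pics/w11c.png

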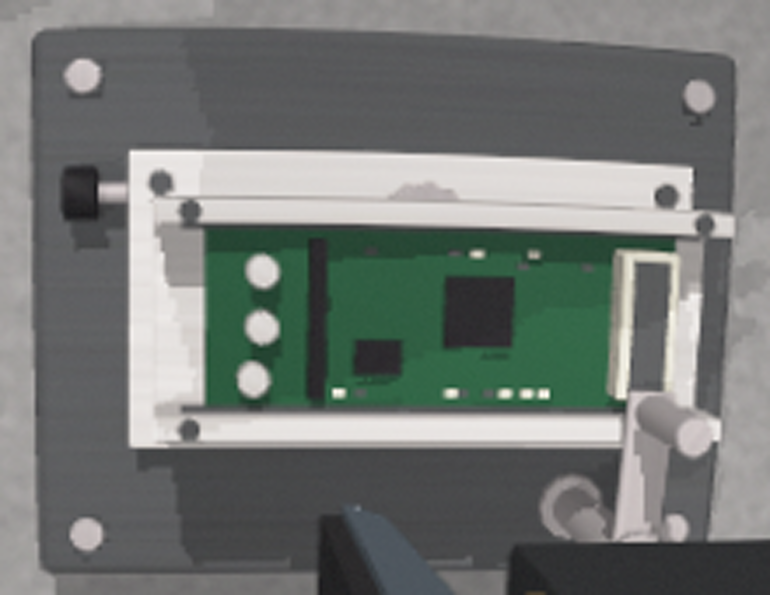

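```bash
python3 - <<'E'
from h import *
d=np.load('w11.npy',allow_pickle=True).item()
C=lambda p:((p[0]+.5)/3.5+270-.5,(p[1]+.5)/3.5+110-.5)
a=np.radians(-2.95);R=np.array([[np.cos(a),-np.sin(a)],[np.sin(a),np.cos(a)]])
for n,p,z,L in [('rail',(155,198),70.8,(-75,30)),('rail',(734,214),70.8,(75,30)),('rail',(155,443),70.8,(-75,-30)),('rail',(719,441),70.8,(75,-30)),('stage',(129,151),25.9,(-82,42)),('stage',(692,168),25.9,(82,42)),('stage',(129,447),25.9,(-82,-42))]:
    w=atz(d,C(p),z,True)[:2]; print(n,(w-R@np.array(L)).round(2))
w=atz(d,C((695,437)),105.3,True)[:2];print('pin',w, (R.T@(w-[555.4,148.1])).round(1))
print(monitor.state()['time_s'])
E
```

```text
rail [560.73 150.99]
rail [560.21 151.6 ]
rail [560.82 150.42]
rail [560.45 151.52]
stage [560.54 150.54]
stage [559.95 150.97]
stage [560.48 151.16]
pin [611.4224003  127.44002722] [ 57.  -17.7]
35.4667
```

```bash
python3 -c "
from workcell import job
print(job.job_done())"
```

```text
the job is handed in; nothing more can be done
None
```

I seated the board carrier on the stage, released it, swung the keeper across its rail, and handed the job in at about 35.5 s with the arm clear. I found no failed check, but two readings did not agree exactly.

- **Seating:** I set the carrier down in steps of a few tenths of a millimetre. The upward force on the carrier peaked at about 14 N, under the 30 N limit. After the first release I gripped it again, nudged it about 0.1–0.2 mm, and let go.
- **Height check:** I touched the rail lightly with shut fingers. It read about 70.8–70.9 mm over the cone end and 70.7–70.75 mm over the groove end, against an expected 70.8 mm. The cone foot may therefore sit 0.1–0.2 mm high, or this may be measurement error. I did not touch-check the flat-pad side.
- **Position check:** In the last wrist picture the carrier lined up with the stage to about 0.2–0.3 mm.
- **Keeper:** It passed over the rail without jamming. Its angle is about 1.52 rad by camera and 1.57 rad by the tool position, so it lies across the rail either way.
- **Other items:** I did not touch anything else on the bench, and the screwdriver, bottle, cup and multimeter look undisturbed in the last pictures.

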